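# Pack the order tote and open the insert jar for checking

### The arm

A 6-joint arm with a two-finger parallel gripper is mounted at the origin on the work surface. World frame = base frame: x ahead of the robot, y to its left, z up, the work surface at z = 0. Lengths are in m, angles in rad, forces in N, time in s.
With the tool pointing down it reaches from about 0.325 to 0.9 m from the base axis. Payload 6.1 kg.
Tool frame: the origin (TCP) lies at the very end of the fingers, on their centre line; the grasp point (between the pads) lies 19 mm behind it (bot.grip_point_offset is the distance from the TCP to the grasp point, in m); y points along the fingers, x is the direction in which the jaws open and shut, and the axes are right-handed (so a half turn about y gives the same grasp; the last joint's range is limited). The gripper opens to 87 mm and grips with 3 to 60 N. Pads are 19 mm wide; open, the fingers measure 117 mm over their backs; the gripper's body (75 mm by 190 mm) begins 51 mm behind the grasp point.
Start: joints at [-1.322, 0.22, 1.526, -0, 1.395, -0.126], TCP at [0.229, -0.582, 0.223] pointing down, gripper open.
Joint ranges: [-2.98, 2.98], [-0.91, 2.08], [0.09, 2.57], [-1.24, 4.39], [0.2, 2.65], [-2.68, 2.68]. Speed limits (rad/s): [2.57, 2.57, 3.01, 3.14, 3.14, 3.14].

### API

Orientations are given as a unit quaternion [x, y, z, w].
In Python, from cell import bot, grab_frame, camera_model, workorder, finder gives the robot as it stands.
- The arm moves only by the shell command python3 -m crank 'ROWS'. ROWS is JSON, a list of rows, each an object with "xyz": the shift along the world's x, y, z in mm, a list of three; "angular": the turn, a rotation vector about the world's x, y, z in rad, a list of three; "hand": the opening in per cent of the stroke, from 0 (shut) to 100 (fully open). A call has 1 to 12 rows; each row shifts and turns the pose as measured when the row begins; what a row does not reach is not made up. A row lasts 1/12 s, in which the tool goes at most 41.7 mm and 7.16 degrees, less where a joint would pass 70% of its speed; a pose out of reach is approached as far as the arm can. A call is refused whole if a number of a shift passes 41.7 or a number of a turn 0.125, either way. A call with a gripper value outside its range is refused whole. The fingers move at their own pace and stop on an object; the grip force is fixed at half the most. Time passes only in rows, so rows that do not move let the fingers close. It gives the time, the measured TCP pose, the force and the opening at its end, in the units of the state.
- bot.get_obs(): the state, without advancing time (a new reading comes with each control period).
- grab_frame(name): name is "scene" or "top"; returns the picture (480x640x3 uint8, blue, green, red); there is no depth.
- camera_model(name): a dict with "fx", "fy", "cx", "cy" (pixels), "R" (3x3) and "t" (3): a world point X has camera coordinates R X + t. Camera axes: x right, y down, z forward; pixel columns grow to the right and rows downward; lengths in m; the calibration is good to about 2 mm. A picture is of the moment at which its call begins. camera_model takes no time and is no camera call.
- workorder.finish_job(): hands the job in, once; it reports no verdict.
Trained networks look in the newest picture that a camera, given by its name, has taken for a name from the list of things; names that differ only in an ending like _2 or _b are one class to them, and where a whole thing is asked for, a point or a joint stands for the part that bears it (a point fixed in the world has none). Each returns a list of dicts, best first, with "p" (0 to 1); they miss things now and then, are a little off and sometimes report something else, mostly with a low value. They report only what shows in the picture. A call takes as long as a camera call.
- finder.spot_in(label, camera): "extent" ([left, top, width, height] in pixels, round what is visible of it).
The state is a dict: "clock": time; "q": joint angles; "joint_velocities": joint speeds; "joint_torque": joint torques, N m; "ee_pos": TCP position; "ee_rot": TCP orientation; "contact_force": force on the tool from outside, world axes, zero at the start; "wrist_torque": the same for the moment, N m; "grip_width": finger opening in m.
Only numpy, scipy, OpenCV 4.12 (cv2) and the standard library are available. Lean on these libraries where they do the work, as an engineer would, in place of code of your own. Each camera call takes 0.05 s, during which the arm holds its last target.

### The job

Finish packing the divided blue tote: stand the tall plastic tool case and the square screw-cap jar, both upright as they stand now, side by side on the floor of its one empty bay, cap still on, so that the case wedges the jar and keeps it from turning. With the jar braced there, unscrew its tight cap just until the threads let go, and finish while still holding the cap in the gripper, level and just above the open mouth (clear of it by one or two centimetres) so that the inserts can be checked. Do not knock the jar over, and leave everything else on the bench and in the tote where it is.

Things in the scene. Friction and masses are not known exactly. Their poses are not given: they have to be found in the camera images.
- tote: blue plastic tote, fixed to the bench, 200 (x) x 300 (y) x 55 high outside, origin at the centre of its underside. Walls, floor and dividers 4 thick; dividers 47 high. Dividers make two rows along x of three bays along y, each 94 (x) x 94.7 (y) inside; the other five bays hold things no higher than 45 above the bench. A thin lip runs 12 outside the rim.
- bay (a point): centre of the floor (4 above the bench) of the empty bay, the middle one of the row nearer the robot; axes as the tote's. Case 25 thick and jar 62 square side by side leave about 7 to spare; the jar alone would turn freely in the bay.
- case: plastic tool case standing on its long narrow edge on the bench: 86 (x) long, 25 (y) thick, 82 (z) high, about 0.14 kg; origin at the centre of its underside. It may face either way in the bay. Gripped from above across its thickness near the top, the fingers clear the tote's walls.
- jar: square jar of cutting inserts, about 0.4 kg, standing on the bench: body 62 x 62 x 80 high with a slight bevel at the foot, above it a round neck 46 across whose mouth is 100 above the underside; origin at the centre of the underside, z up, x and y square to its sides.
- cap: round black ribbed screw cap on the jar, 61 across, 22 high; origin at the centre of its lower rim, about 84 above the jar's underside (cap top at 106), z up. The jar may be carried by its cap. It is tight: about 0.5 N m at first, as a sprung liner presses on the mouth's rim; an unbraced jar turns with it.
- mouth (a point): centre of the jar's mouth, 100 above its underside. Three short thread starts: the cap unscrews counter-clockwise seen from above, rising about 2 while turning; turned 66 to 85 degrees relative to the jar it always lifts straight off (the threads let go at 54 to 64), then it meets a stop. Wedged by the case, the jar itself gives 3 to 8 degrees before it is held.
- wallet: flat plastic box 60 x 80 x 28 already in a bay of the tote (leave alone; origin under its centre)
- collet_nut: steel ring nut, 65 across, 22 high, in a bay of the tote (leave alone; origin under its centre)
- gauge_tin: flat round aluminium tin, 62 across, 36 high, in a bay of the tote (leave alone; origin under its centre)
- plug: steel flanged plug, 68 across, 40 high, in a bay of the tote (leave alone; origin under its centre)
- long_case: plastic case 80 x 44 x 30 in a bay of the tote (leave alone; origin under its centre)
- flat_case: plastic case 100 x 50 x 20 lying flat on the bench (leave alone; origin under its centre)
- round_tin: round plastic tub 54 across and 40 high on the bench (leave alone; origin under its centre)
- bottle: green bottle, 64 across, 190 high, standing on the bench (leave alone; origin under its centre)

How it is judged:
By the outcome, as a careful person would: the job done as asked, in the order asked, and still so for the second after the job is handed in, while the arm keeps its last pose, push and grip.
It also fails if it takes over 64 s, if anything falls off the work surface, if the arm or the gripper's body presses on something with over 40 N, if the wrist force passes 120 N, or if a joint passes its speed limit or range.

## Working session

There is one attempt and no reset: what is moved stays moved. The work goes in short steps, Python scripts to look and compute and a shell command to move; the robot and the scene stay as the last step left them, time stands still between calls to the robot, and variables do not carry over. Pictures are saved under pics/ and viewed, and the job is handed in when it is done.

```bash
ls; mkdir -p pics; python3 - <<'E'
from cell import bot, grab_frame, camera_model, finder
import cv2
for n in ("scene","top"):
    cv2.imwrite(f"pics/{n}0.png",grab_frame(n))
    m=camera_model(n); print(n,{k:(v if not hasattr(v,'tolist') else v.tolist()) for k,v in m.items()})
    for l in ("tote","case","jar","cap","mouth","bay","bottle","flat_case","round_tin"):
        try:
            r=finder.spot_in(l,n); print(l,[(round(d['p'],2),[round(float(v),1) for v in d['extent']]) for d in r[:3]])
        except Exception as e: print(l,e)
o=bot.get_obs(); print(o)
E
```

```text
pics
scene {'fx': 458.01999239730185, 'fy': 458.01999239730185, 'cx': 311.9828539603564, 'cy': 244.6769650234301, 'R': [[-0.10395881227256426, 0.994572052186794, 0.004358710798719707], [0.6078341964166962, 0.0670021574081295, -0.791232140758403], [-0.7872294170172673, -0.07960618010936933, -0.6115003688233128]], 't': [-1.4893395699666077e-06, -0.28251636040766515, 1.5530550735219628]}
tote [(0.68, [136.1, 213.0, 154.5, 82.4])]
case [(0.74, [359.6, 213.2, 31.9, 43.5])]
jar [(0.79, [403.4, 248.9, 31.5, 37.5])]
cap [(0.7, [410.4, 234.9, 25.9, 20.9]), (0.43, [203.9, 255.5, 24.4, 15.7])]
mouth [(0.96, [404.2, 254.1, 30.1, 33.0])]
bay [(0.76, [133.4, 215.2, 161.5, 80.8])]
bottle [(0.6, [339.3, 261.7, 33.6, 88.5]), (0.27, [410.5, 234.6, 25.6, 22.4])]
flat_case [(0.69, [428.9, 229.6, 35.2, 21.1])]
round_tin []
top {'fx': 611.190078724192, 'fy': 611.190078724192, 'cx': 319.1240595921507, 'cy': 240.0774499038617, 'R': [[-0.0005885772609215244, -0.9999988913023763, -0.0013678343561861251], [-0.9819428745265567, 0.0008367113618376533, -0.18917582054961427], [0.1891767552933785, 0.001231790613297
[... 666 characters left out ...]
]
{'clock': 1.0, 'q': array([-1.32209349e+00,  2.20419236e-01,  1.52650245e+00,  2.44049079e-05,
        1.39471861e+00, -1.26085176e-01]), 'joint_velocities': array([-5.97838429e-04, -1.23227783e-04,  1.08974809e-03, -5.18270416e-05,
        3.06007429e-03, -1.97202005e-04]), 'joint_torque': array([ 1.68338619e-05, -4.94572949e+01, -3.87719929e+01,  7.01060705e-02,
        4.66745126e-02, -3.46004356e-05]), 'ee_pos': array([ 0.22880594, -0.58159546,  0.22252441]), 'ee_rot': array([-0.58437774,  0.39810519, -0.39809121,  0.58441278]), 'contact_force': array([0.48231845, 0.35818194, 0.23199981]), 'wrist_torque': array([-0.01960858, -0.03233553,  0.00130467]), 'grip_width': 0.0868947376924819}
```

View pictures.

View pics/scene0.png

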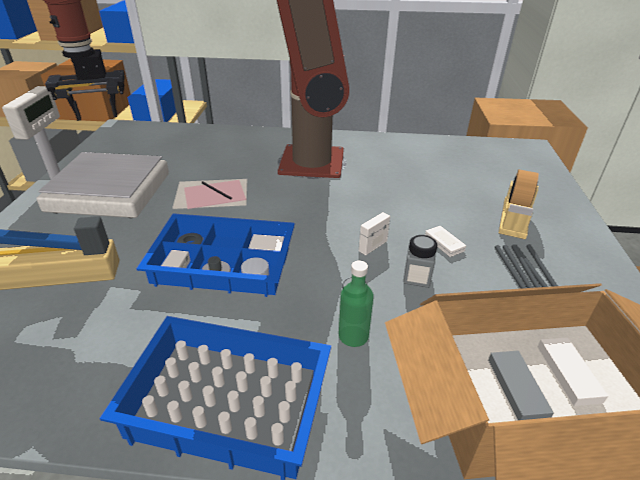

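View pics/top0.png

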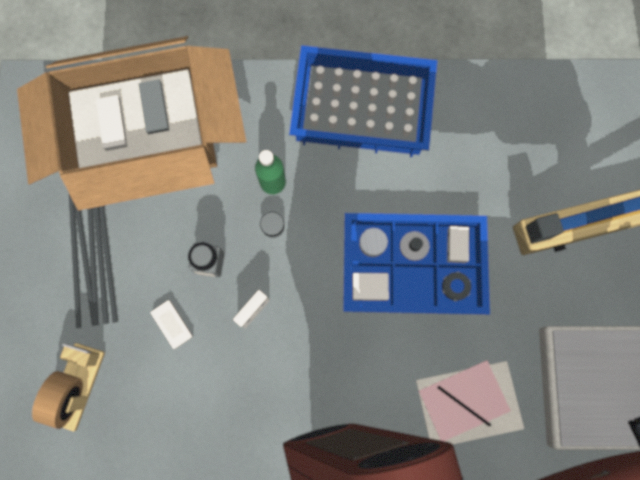

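```bash
python3 - <<'E'
import cv2
a=cv2.imread('pics/top0.png')
c=cv2.resize(a[205:355,140:300],None,fx=5,fy=5,interpolation=cv2.INTER_CUBIC)[:600]
cv2.imwrite('pics/topA.png',a[225:345,140:300].repeat(5,0).repeat(5,1))
cv2.imwrite('pics/topB.png',a[205:325,340:500].repeat(5,0).repeat(5,1))
b=cv2.imread('pics/scene0.png')
cv2.imwrite('pics/scA.png',b[200:320,325:485].repeat(5,0).repeat(5,1))
cv2.imwrite('pics/scB.png',b[200:320,130:290].repeat(5,0).repeat(5,1))
E
```

```text
(no output)
```

View pics/topA.png

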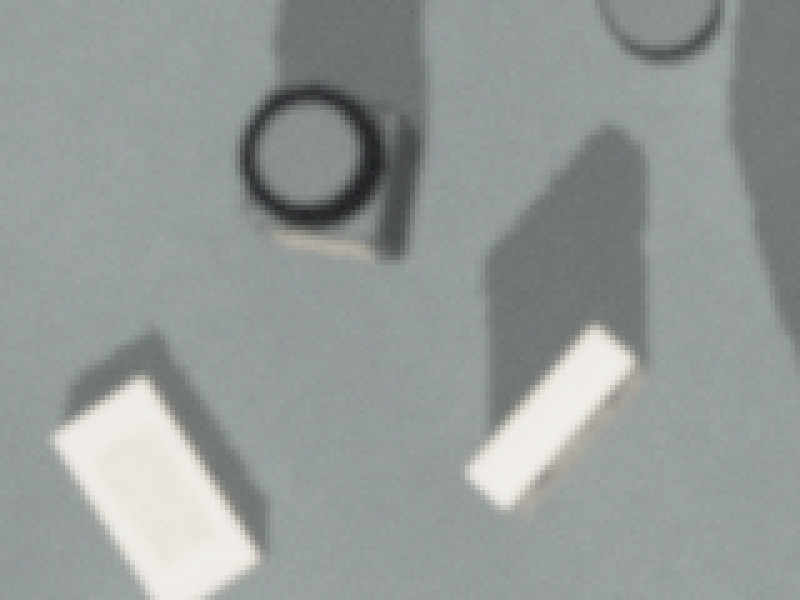

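View pics/topB.png

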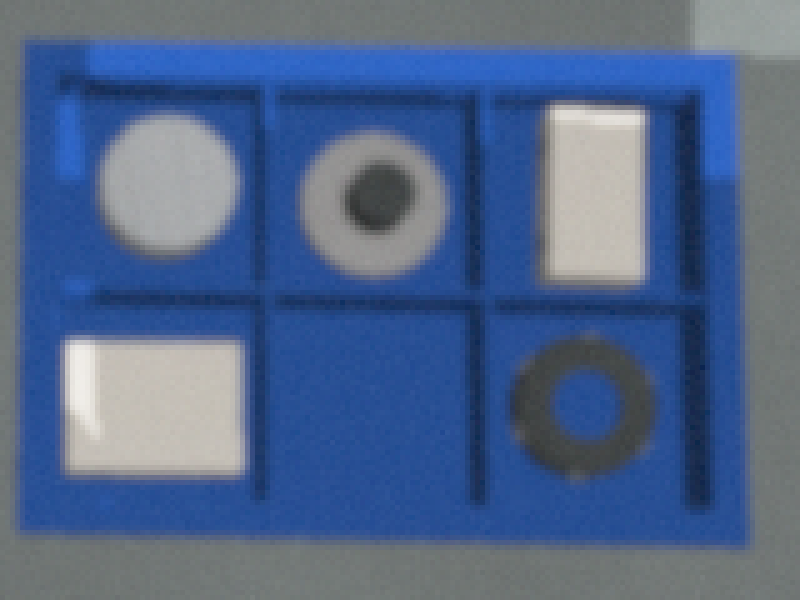

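View pics/scA.png

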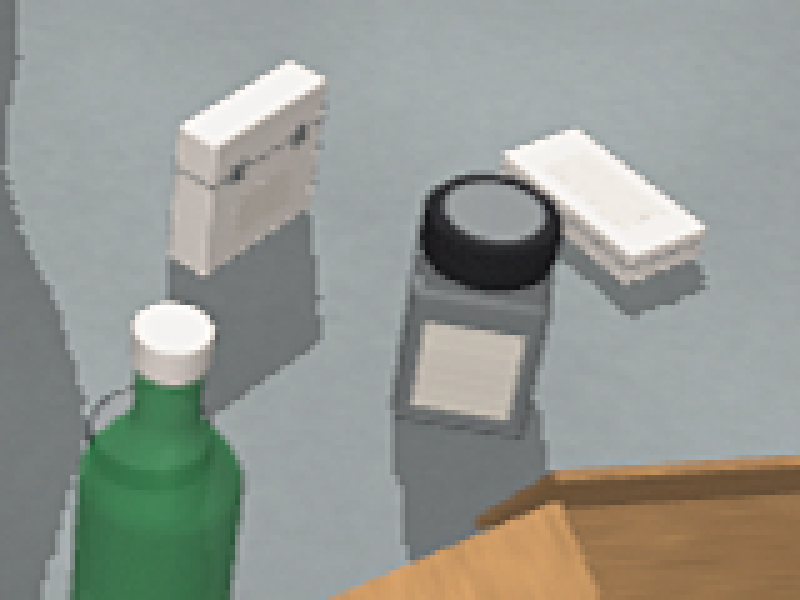

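View pics/scB.png

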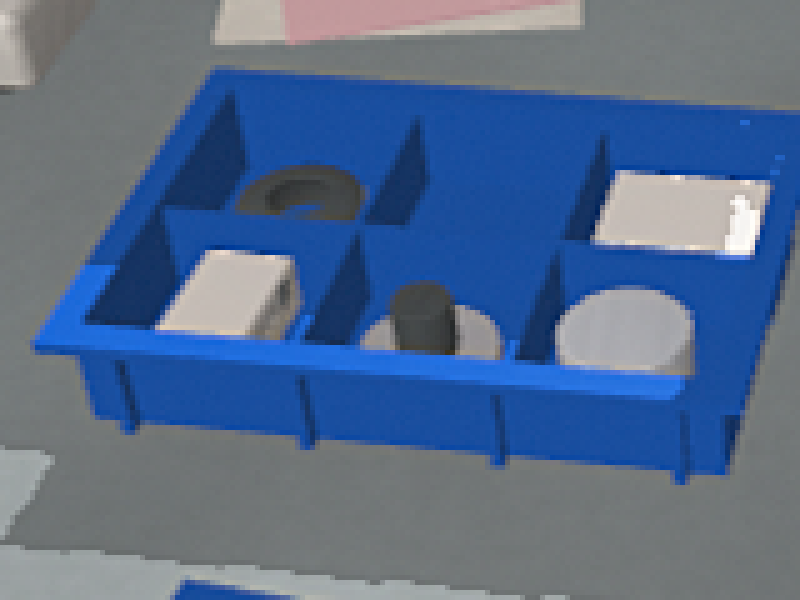

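```bash
cat > h.py <<'E'
import numpy as np, json
from scipy.optimize import least_squares
from scipy.spatial.transform import Rotation as Ro
from cell import bot, grab_frame, camera_model, finder
C={n:camera_model(n) for n in('scene','top')}
def proj(n,X):
    m=C[n]; c=np.atleast_2d(X)@np.array(m['R']).T+np.array(m['t'])
    return np.c_[m['fx']*c[:,0]/c[:,2]+m['cx'], m['fy']*c[:,1]/c[:,2]+m['cy']]
def back(n,uv,z):
    m=C[n]; R=np.array(m['R']); o=-R.T@np.array(m['t'])
    uv=np.atleast_2d(np.array(uv,float)); d=np.c_[(uv[:,0]-m['cx'])/m['fx'],(uv[:,1]-m['cy'])/m['fy'],np.ones(len(uv))]@R
    return o+d*((z-o[2])/d[:,2])[:,None]
def tri(a,b): # a scene, b top
    f=lambda X: np.r_[(proj('scene',X)-a).ravel(),(proj('top',X)-b).ravel()]
    s=least_squares(f,back('top',b,0.05)[0]); return s.x, np.abs(s.fun).max()
def crop(uv,ox,oy,k=5): return np.array(uv,float)/k+np.array([ox,oy])-0.5+0.0
def tool():
    o=bot.get_obs(); M=Ro.from_quat(o['ee_rot']).as_matrix()
    return dict(t=o['clock'],p=np.round(o['ee_pos']*1000,1),jaw=round(float(np.degrees(np.arctan2(M[1,0],M[0,0]))),2),ydir=np.round(M[:,1],4),q6=round(float(o['q'][5]),3),f=np.round(o['contact_force'],1),w=round(float(o['grip_width'])*1000,1))
E
python3 - <<'E'
from h import *
np.set_printoptions(suppress=True,precision=4)
T=crop([(637,355),(597,320),(507,510),(467,473)],140,225); S=crop([(180,125),(212,148),(290,60),(325,80)],325,200)
P=[]
for s,t in zip(S,T):
    X,r=tri(s,t); print(X,r); P.append(X)
P=np.array(P); print('ctr',P.mean(0)); print(np.linalg.norm(P[0]-P[3]),np.linalg.norm(P[0]-P[1]))
print('cap top', tri(crop([(490,209)],325,200)[0], crop([(313,156)],140,225)[0]))
B=crop([(25,40),(737,55),(748,545),(18,532)],340,205); print(back('top',B,0.055))
print('scene lip', back('scene',crop([(215,68),(35,348)],130,200),0.055))
print(tool())
E
python3 - <<'E'
import cv2
b=cv2.imread('pics/scene0.png')
cv2.imwrite('pics/scC.png',b[205:305,200:300].repeat(6,0).repeat(6,1))
E
```

```text
[0.4722 0.1676 0.0821] 0.20106014532041172
[0.4876 0.1845 0.0807] 0.2590069513934168
[0.4055 0.2225 0.0801] 0.06507225444192954
[0.4214 0.2401 0.0798] 0.040623345691756185
ctr [0.4467 0.2037 0.0807]
0.0885862372750205 0.02295977799377811
cap top (array([0.5561, 0.3067, 0.1057]), np.float64(0.018720102509178105))
[[ 0.6641 -0.0044  0.055 ]
 [ 0.6568 -0.3283  0.055 ]
 [ 0.4348 -0.3215  0.055 ]
 [ 0.4407  0.0006  0.055 ]]
scene lip [[ 0.4356 -0.3228  0.055 ]
 [ 0.6621 -0.3255  0.055 ]]
{'t': 1.0, 'p': array([ 228.8, -581.6,  222.5]), 'jaw': -68.53, 'ydir': array([ 0.    ,  0.0001, -1.    ]), 'q6': -0.126, 'f': array([0.5, 0.4, 0.2]), 'w': 86.9}
```

View pics/scC.png

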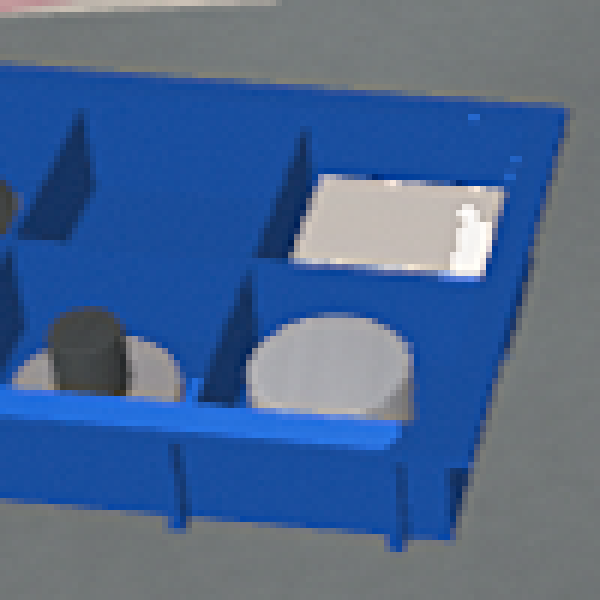

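```bash
python3 - <<'E'
from h import *
np.set_printoptions(suppress=True,precision=4)
L=np.array([(112,162),(112,-162),(-112,-162),(-112,162)])/1000.
B=crop([(25,40),(737,55),(748,545),(18,532)],340,205)
S=np.vstack([crop([(467,458)],200,205,6),crop([(35,348),(215,68)],130,200),crop([(568,105)],200,205,6)])
for s,t in zip(S,B): print(tri(s,t))
def f(p,full=False,cam=None):
    c,s=np.cos(p[2]),np.sin(p[2]); X=np.c_[L@np.array([[c,s],[-s,c]])+p[:2],np.full(4,p[3])]
    a=(proj('top',X)-B)/1; b=(proj('scene',X)-S)/1
    return np.r_[a.ravel()] if cam=='top' else np.r_[b.ravel()] if cam=='scene' else np.r_[a.ravel(),b.ravel()]
s=least_squares(f,[.55,-.16,0,.055]); print(s.x, np.degrees(s.x[2])); print(s.fun.round(1))
p=s.x
for cam in('top','scene'):
    q=least_squares(lambda v:f([*v,.055],cam=cam),p[:3]).x; print(cam,q,np.degrees(q[2]))
c,sn=np.cos(p[2]),np.sin(p[2])
b=np.array([-49,0])/1000; print('bay',p[0]+c*b[0],p[1]+sn*b[0])
# check: floor corners / divider junctions
loc=np.array([(0,-49.35),(0,49.35)])/1000
X=np.c_[loc@np.array([[c,sn],[-sn,c]])+p[:2],[.047]*2]
print('junction top crop',(proj('top',X)-[340,205]+.5)*5,'scene',(proj('scene',X)-[130,200]+.5)*5)
# case rect fit in both
T=crop([(637,355),(597,320),(507,510),(467,473)],140,225); Sc=crop([(180,125),(212,148),(290,60),(325,80)],325,200)
K=np.array([(43,-12.5),(43,12.5),(-43,-12.5),(-43,12.5)])/1000
def g(v):
    c,s=np.cos(v[2]),np.sin(v[2]); X=np.c_[K@np.array([[c,s],[-s,c]])+v[:2],np.full(4,v[3])]
    return np.r_[(proj('top',X)-T).ravel(),(proj('scene',X)-Sc).ravel()]
q=least_squares(g,[.447,.204,-.8,.08]); print('case',q.x,np.degrees(q.x[2]),q.fun.round(1))
E
```

```text
(array([ 0.6646, -0.0056,  0.0534]), np.float64(0.5050123580152217))
(array([ 0.6575, -0.329 ,  0.0509]), np.float64(0.22218341675377928))
(array([ 0.435 , -0.3222,  0.0545]), np.float64(0.3203958379709775))
(array([0.4408, 0.0003, 0.0549]), np.float64(0.14214937094317293))
[ 0.5494 -0.1641 -0.0218  0.0531] -1.248656392088518
[ 0.1 -0.2 -0.2 -0.3  0.8  0.5  0.1 -0.   0.9  0.3 -0.3 -0.7  0.1  0.2
  0.1  0.6]
top [ 0.5491 -0.1634 -0.0224] -1.282559745258845
scene [ 0.5511 -0.1639 -0.0211] -1.2080042511569498
bay 0.5004022882006137 -0.16305241669025008
junction top crop [[490.1078 293.5649]
 [271.173  289.0226]] scene [[357.051  224.3954]
 [556.0656 240.8672]]
case [ 0.4467  0.2036 -0.6996  0.0807] -40.08472774821333 [ 0.4  0.4 -0.2  0.   0.3 -0.1 -0.4 -0.2 -0.7  0.3  0.7  0.  -0.3 -0.1
  0.4 -0.2]
```

```bash
python3 - <<'E'
from h import *
np.set_printoptions(suppress=True,precision=4)
def d(n,uv,z):
    X=back(n,uv,z); v=X[1]-X[0]; print(n,X[:,:2].tolist(),np.linalg.norm(v),np.degrees(np.arctan2(v[1],v[0])))
d('scene',crop([(395,415),(520,437)],325,200),0.003)
d('scene',crop([(418,320),(526,333)],325,200),0.055) # label top
d('scene',crop([(410,403),(515,420)],325,200),0.015)
d('top',crop([(275,237),(373,252)],140,225),0.04)
d('top',crop([(412,120),(402,255)],140,225),0.03)
import cv2
t=cv2.imread('pics/top0.png');cv2.imwrite('pics/jt.png',cv2.resize(t[235:290,180:235],None,fx=10,fy=10,interpolation=cv2.INTER_CUBIC))
t=cv2.imread('pics/scene0.png');cv2.imwrite('pics/js.png',cv2.resize(t[230:290,395:450],None,fx=10,fy=10,interpolation=cv2.INTER_CUBIC))
E
```

```text
scene [[0.5836249329962281, 0.27591798892747355], [0.5925350170305446, 0.33261262635836375]] 0.057390517604554485 81.0684959216436
scene [[0.5760632950018953, 0.28017781026751554], [0.5799750286749431, 0.32828668099721114]] 0.048267640331959655 85.35150474023052
scene [[0.5880310932860211, 0.2810444651628478], [0.594516731418974, 0.32827514264835533]] 0.047673896397626654 82.18113907488647
top [[0.529965277599252, 0.3354224361322612], [0.5230959214146872, 0.29086372080689343]] 0.045085110245374614 -98.76395961844393
top [[0.5854554346906953, 0.27665225246894], [0.5230537671111747, 0.27936275686281953]] 0.062460507128698786 177.51284045804343
```

View pics/jt.png

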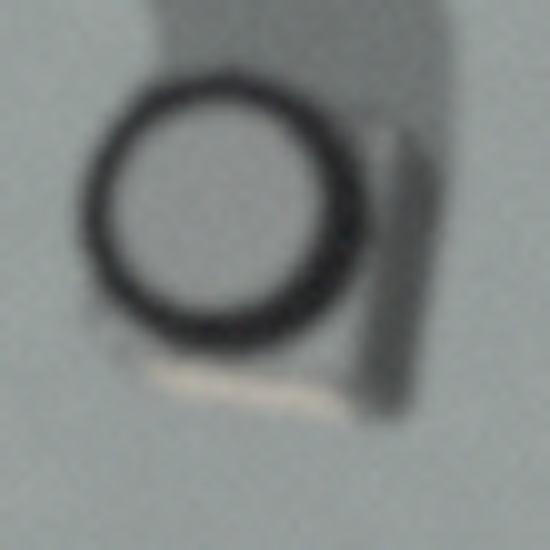

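View pics/js.png

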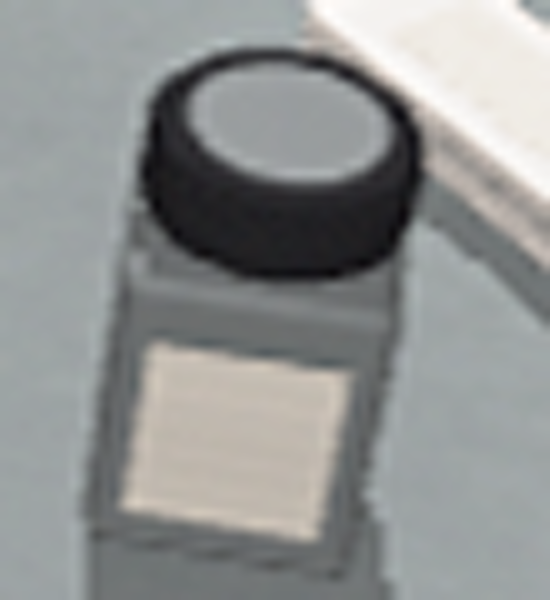

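```bash
python3 - <<'E'
from h import *
np.set_printoptions(suppress=True,precision=4)
S=np.array([(148,342),(355,375),(320,542),(122,510)])/10+[395,230]-.5
Tp=np.array([(110,372-10),(358,412)])/10+[180,235]-.5
def pts(v):
    x,y,a,w,lo,hi=v; c,s=np.cos(a),np.sin(a)
    L=np.array([(.0312,-w,hi),(.0312,w,hi),(.0312,w,lo),(.0312,-w,lo)])
    return np.c_[L[:,:2]@np.array([[c,s],[-s,c]])+[x,y],L[:,2]]
x0,y0=.5561,.3067
f=lambda v:(proj('scene',pts([x0,y0,*v]))-S).ravel()
q=least_squares(f,[-.1,.025,.015,.055]); print(q.x,np.degrees(q.x[0]),q.fun.round(2))
# top view label line + foot side line
def d(n,uv,z):
    X=back(n,uv,z); v=X[1]-X[0]; print(n,np.linalg.norm(v),np.degrees(np.arctan2(v[1],v[0])))
d('top',np.array([(150,365),(355,403)])/10+[180,235]-.5,q.x[3])
d('top',np.array([(150,385),(355,420)])/10+[180,235]-.5,q.x[2])
d('top',np.array([(440,180),(408,410)])/10+[180,235]-.5,0.003)
d('top',np.array([(392,150),(358,400)])/10+[180,235]-.5,0.08)
E
```

```text
[-0.0826  0.0228  0.0105  0.0611] -4.733001583622745 [-0.05  0.38 -0.1  -0.41 -0.15 -0.38 -0.38  0.28]
top 0.04673536856830065 -100.55669433836098
top 0.048314103030382055 -99.7424744814679
top 0.05444133461847164 173.8259166770179
top 0.05598180881623245 174.09214188703285
```

```bash
R='{"xyz":[9,33,0],"angular":[0,0,0.086],"hand":100}'
python3 -m crank '[{"xyz":[9,33,0],"angular":[0,0,0.086],"hand":100},{"xyz":[9,33,0],"angular":[0,0,0.086],"hand":100},{"xyz":[9,33,0],"angular":[0,0,0.086],"hand":100},{"xyz":[9,33,0],"angular":[0,0,0.086],"hand":100},{"xyz":[9,33,0],"angular":[0,0,0.086],"hand":100},{"xyz":[9,33,0],"angular":[0,0,0.086],"hand":100},{"xyz":[9,33,0],"angular":[0,0,0.086],"hand":100},{"xyz":[9,33,0],"angular":[0,0,0.086],"hand":100},{"xyz":[9,33,0],"angular":[0,0,0.086],"hand":100},{"xyz":[9,33,0],"angular":[0,0,0.086],"hand":100},{"xyz":[9,33,0],"angular":[0,0,0.086],"hand":100},{"xyz":[9,33,0],"angular":[0,0,0.086],"hand":100}]'
python3 -c "from h import *;print(tool())"
```

```text
clock: 2.0
ee_pos: [0.3353, -0.1744, 0.2206]
ee_rot: [0.707, -0.044, 0.047, -0.705]
contact_force: [1.5, 0.5, 0.8]
grip_width: 0.0873
{'t': 2.0, 'p': array([ 335.3, -174.4,  220.6]), 'jaw': -7.33, 'ydir': array([ 0.0036, -0.0028, -1.    ]), 'q6': -0.561, 'f': array([1.5, 0.5, 0.8]), 'w': 87.3}
```

```bash

python3 -m crank '[{"xyz":[9,31.5,0],"angular":[0,0,0.083],"hand":100},{"xyz":[9,31.5,0],"angular":[0,0,0.083],"hand":100},{"xyz":[9,31.5,0],"angular":[0,0,0.083],"hand":100},{"xyz":[9,31.5,0],"angular":[0,0,0.083],"hand":100},{"xyz":[9,31.5,0],"angular":[0,0,0.083],"hand":100},{"xyz":[9,31.5,0],"angular":[0,0,0.083],"hand":100},{"xyz":[9,31.5,-10],"angular":[0,0,0.083],"hand":100},{"xyz":[9,31.5,-15],"angular":[0,0,0.083],"hand":100},{"xyz":[9,31.5,-15],"angular":[0,0,0.083],"hand":100},{"xyz":[9,31.5,-15],"angular":[0,0,0.083],"hand":100},{"xyz":[9,31.5,-15],"angular":[0,0,0.083],"hand":100},{"xyz":[9,31.5,-10],"angular":[0,0,0.083],"hand":100}]' >/dev/null
python3 -m crank '[{"xyz":[0,0,0],"angular":[0,0,0],"hand":70}]'
python3 -c "from h import *;print(tool())"
```

```text
clock: 3.08
ee_pos: [0.4478, 0.2292, 0.1435]
ee_rot: [0.632, 0.326, -0.307, -0.632]
contact_force: [-1.1, -0.9, 0.4]
grip_width: 0.0848
{'t': 3.0833, 'p': array([447.8, 229.2, 143.5]), 'jaw': 53.22, 'ydir': array([ 0.0242,  0.0115, -0.9996]), 'q6': -0.616, 'f': array([-1.1, -0.9,  0.4]), 'w': 84.8}
```

```bash

python3 -m crank '[{"xyz":[0,0,0],"angular":[0,0,0],"hand":70}]' >/dev/null
python3 -c "from h import *;print(tool())"
python3 -m crank '[{"xyz":[0,-13,0],"angular":[-0.006,0.012,-0.03],"hand":70},{"xyz":[0,-10,0],"angular":[0,0,-0.02],"hand":70},{"xyz":[0,0,0],"angular":[0,0,0],"hand":70},{"xyz":[0,0,0],"angular":[0,0,0],"hand":70}]' >/dev/null
python3 -c "from h import *;print(tool())"
```

```text
{'t': 3.1667, 'p': array([447.2, 230.3, 142.5]), 'jaw': 53.37, 'ydir': array([ 0.0223,  0.0107, -0.9997]), 'q6': -0.616, 'f': array([ 0.4, -0.6,  1. ]), 'w': 80.2}
{'t': 3.5, 'p': array([447.1, 203.4, 143.6]), 'jaw': 50.05, 'ydir': array([ 0.0105,  0.0027, -0.9999]), 'q6': -0.607, 'f': array([-0.5,  0.6,  0.1]), 'w': 62.3}
```

```bash

python3 -m crank '[{"xyz":[0,0,-10],"angular":[-0.002,0.010,0],"hand":70},{"xyz":[0,0,-22],"angular":[0,0,0],"hand":70},{"xyz":[0,0,-22],"angular":[0,0,0],"hand":70},{"xyz":[0,0,-18],"angular":[0,0,0],"hand":70},{"xyz":[0,0,-9],"angular":[0,0,0],"hand":70},{"xyz":[0,0,-4],"angular":[0,0,0],"hand":70},{"xyz":[0,0,0],"angular":[0,0,0],"hand":70}]' >/dev/null
python3 - <<'E'
from h import *;print(tool())
import cv2
cv2.imwrite('pics/s1.png',grab_frame('scene')[200:320,325:485].repeat(5,0).repeat(5,1))
E
```

```text
{'t': 4.0833, 'p': array([450.2, 199.6,  57.7]), 'jaw': 49.5, 'ydir': array([ 0.0081,  0.0031, -1.    ]), 'q6': -0.608, 'f': array([0.6, 0.7, 0.2]), 'w': 60.7}
```

View pics/s1.png

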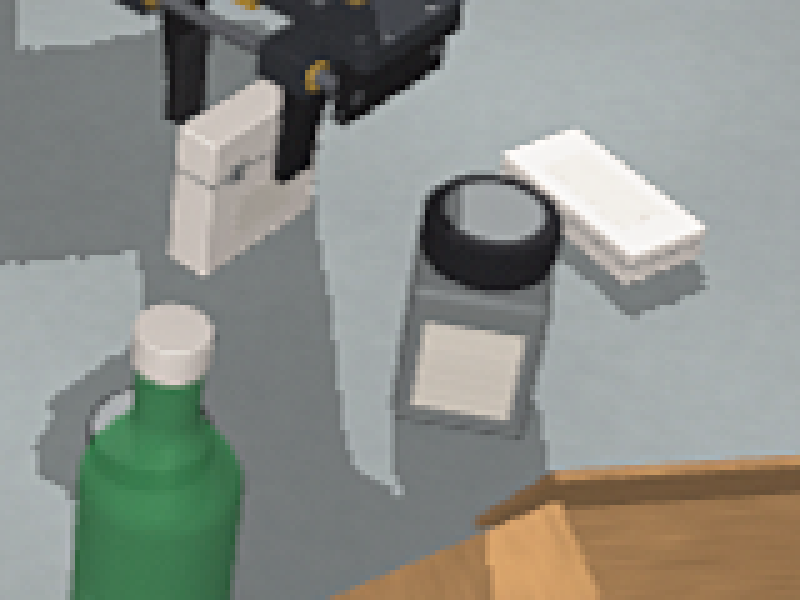

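```bash

python3 -m crank '[{"xyz":[-3,3.5,0],"angular":[-0.003,0.008,0],"hand":70},{"xyz":[0,0,0],"angular":[0,0,0],"hand":70}]'
python3 -m crank '[{"xyz":[0,0,0],"angular":[0,0,0],"hand":0},{"xyz":[0,0,0],"angular":[0,0,0],"hand":0},{"xyz":[0,0,0],"angular":[0,0,0],"hand":0},{"xyz":[0,0,0],"angular":[0,0,0],"hand":0},{"xyz":[0,0,0],"angular":[0,0,0],"hand":0},{"xyz":[0,0,0],"angular":[0,0,0],"hand":0},{"xyz":[0,0,0],"angular":[0,0,0],"hand":0}]' >/dev/null
python3 -c "from h import *;print(tool())"
```

```text
clock: 4.3
ee_pos: [0.4484, 0.2036, 0.0598]
ee_rot: [0.642, 0.297, -0.295, -0.642]
contact_force: [0.5, -0.1, -0.9]
grip_width: 0.0609
{'t': 4.8833, 'p': array([451. , 205. ,  63.4]), 'jaw': 49.54, 'ydir': array([ 0.0083,  0.0023, -1.    ]), 'q6': -0.597, 'f': array([-0.6,  0.8, -2. ]), 'w': 24.9}
```

```bash

python3 -m crank '[{"xyz":[0,0,10],"angular":[0,0,0],"hand":0},{"xyz":[0,0,25],"angular":[-0.002,0.008,0],"hand":0},{"xyz":[0,0,30],"angular":[0,0,0],"hand":0},{"xyz":[0,0,25],"angular":[0,0,0],"hand":0},{"xyz":[0,-8,10],"angular":[0,0,0.03],"hand":0},{"xyz":[0,-20,2],"angular":[0,0,0.05],"hand":0},{"xyz":[0,-28,0],"angular":[0,0,0.06],"hand":0},{"xyz":[0,-33,0],"angular":[0,0,0.06],"hand":0},{"xyz":[0,-33,0],"angular":[0,0,0.06],"hand":0},{"xyz":[0,-33,0],"angular":[0,0,0.06],"hand":0},{"xyz":[0,-33,0],"angular":[0,0,0.06],"hand":0},{"xyz":[0,-33,0],"angular":[0,0,0.06],"hand":0}]'
python3 -c "from h import *;print(tool())"
```

```text
clock: 5.88
ee_pos: [0.4464, -0.0195, 0.1763]
ee_rot: [0.556, 0.438, -0.438, -0.555]
contact_force: [1.0, -0.3, -1.0]
grip_width: 0.0249
{'t': 5.8833, 'p': array([446.4, -19.5, 176.3]), 'jaw': 76.49, 'ydir': array([ 0.0012, -0.0015, -1.    ]), 'q6': -1.554, 'f': array([ 1. , -0.3, -1. ]), 'w': 24.9}
```

```bash

python3 -m crank '[{"xyz":[5,-33,0],"angular":[0,0,0.05],"hand":0},{"xyz":[9,-33,0],"angular":[0,0,0.04],"hand":0},{"xyz":[12,-30,0],"angular":[0,0,0.03],"hand":0},{"xyz":[12,-20,0],"angular":[0,0,0.015],"hand":0},{"xyz":[8,-10,0],"angular":[0,0,0.005],"hand":0},{"xyz":[0,0,0],"angular":[0,0,0],"hand":0},{"xyz":[0,0,0],"angular":[0,0,0],"hand":0}]' >/dev/null
python3 -c "from h import *;print(tool())"
```

```text
{'t': 6.4667, 'p': array([ 491.1, -159.2,  180.5]), 'jaw': 84.61, 'ydir': array([ 0.0031, -0.0041, -1.    ]), 'q6': -1.941, 'f': array([-0.1,  0.7, -1.6]), 'w': 24.8}
```

```bash

python3 -m crank '[{"xyz":[2,-8,-6],"angular":[0,0,0.02],"hand":0},{"xyz":[3,-12,-12],"angular":[0,0,0.025],"hand":0},{"xyz":[2,-12,-14],"angular":[0,0,0.02],"hand":0},{"xyz":[1,-5,-8],"angular":[0,0,0.006],"hand":0},{"xyz":[0,0,0],"angular":[0,0,0],"hand":0},{"xyz":[0,0,0],"angular":[0,0,0],"hand":0}]' >/dev/null
python3 - <<'E'
from h import *;print(tool())
import cv2
for n in('scene','top'):
    cv2.imwrite(f'pics/{n}2.png',grab_frame(n))
a=cv2.imread('pics/scene2.png');cv2.imwrite('pics/s2c.png',a[175:295,140:300].repeat(5,0).repeat(5,1))
a=cv2.imread('pics/top2.png');cv2.imwrite('pics/t2c.png',a[205:325,340:500].repeat(5,0).repeat(5,1))
E
```

```text
{'t': 6.9667, 'p': array([ 497.6, -191.3,  140.9]), 'jaw': 89.0, 'ydir': array([ 0.0026, -0.001 , -1.    ]), 'q6': -2.069, 'f': array([-0. ,  0.8, -1. ]), 'w': 24.7}
```

View pics/s2c.png

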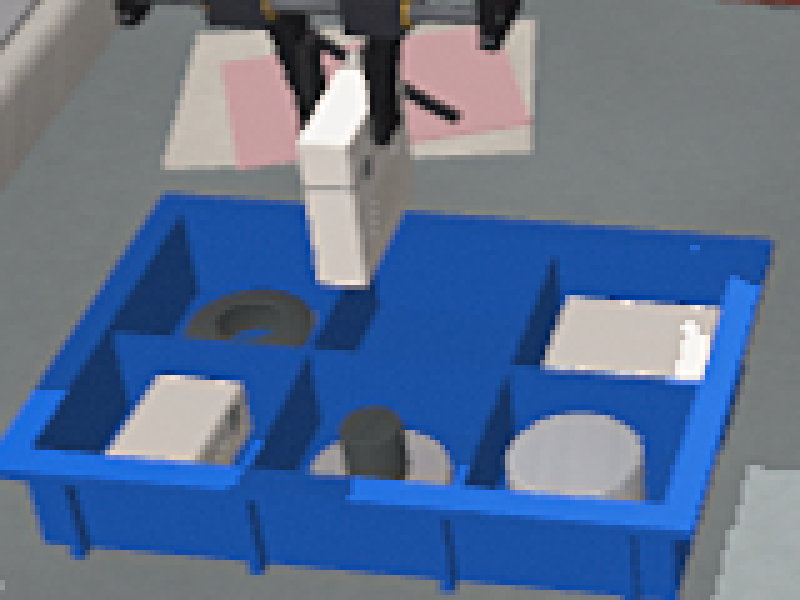

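View pics/t2c.png

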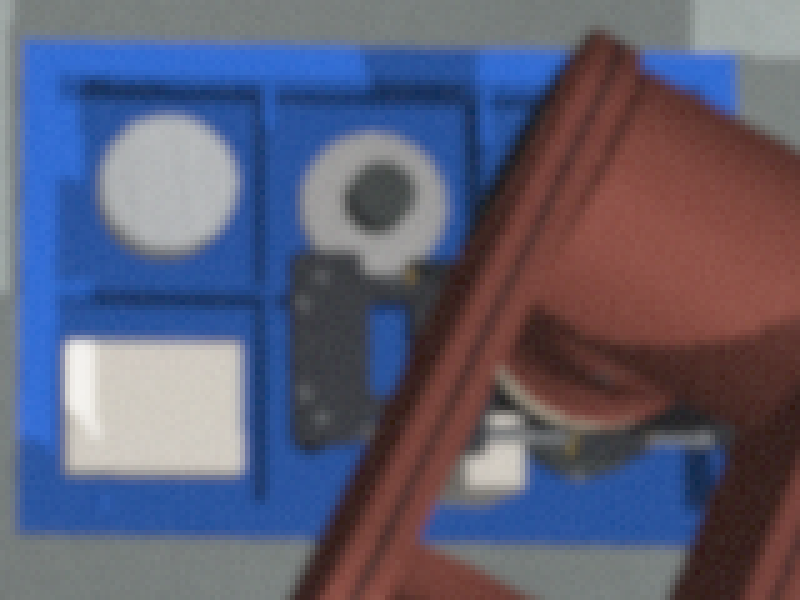

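```bash
python3 - <<'E'
from h import *
np.set_printoptions(suppress=True,precision=1)
F=crop([(302,147),(352,152),(372,288),(318,282)],140,175)
for zb in (.077,.0795,.082):
    print(zb,(back('scene',F[2:],zb)*1000).ravel(), (back('scene',F[:2],zb+.082)*1000).ravel())
# top view: case top right near corner region
t=crop([(527,492),(466,488),(527,425)],340,205); print(back('top',t,.1615)*1000)
# tote from new scene view
S=np.array(crop([(690,530),(2,470),(165,192),(775,240)],140,175))
L=np.array([(112,162),(112,-162),(-112,-162),(-112,162)])/1000.
def f(p):
    c,s=np.cos(p[2]),np.sin(p[2]); X=np.c_[L@np.array([[c,s],[-s,c]])+p[:2],np.full(4,.055)]
    return (proj('scene',X)-S).ravel()
q=least_squares(f,[.55,-.16,0]); print(q.x[:2]*1000,np.degrees(q.x[2]),q.fun)
E
```

```text
0.077 [ 535.3 -181.    77.   533.4 -208.1   77. ] [ 540.8 -201.6  159.   542.3 -177.7  159. ]
0.0795 [ 538.6 -179.8   79.5  536.7 -206.8   79.5] [ 544.5 -200.1  161.5  546.1 -176.3  161.5]
0.082 [ 541.9 -178.5   82.   540.  -205.4   82. ] [ 548.3 -198.5  164.   549.8 -174.9  164. ]
[[ 448.9 -203.2  161.5]
 [ 450.5 -178.4  161.5]
 [ 476.3 -204.3  161.5]]
[ 549.5 -161.9] -1.1455104783594727 [ 1.8 -0.  -2.9 -0.5  0.6 -0.1  0.6 -0.5]
```

```bash
python3 - <<'E'
from h import *
np.set_printoptions(suppress=True,precision=1)
# predicted features in top0 cropB and scC for bay corners
c,s=np.cos(np.radians(-1.25)),np.sin(np.radians(-1.25))
bay=np.array([.5004,-.1635])
def w(x,y,z): return np.array([bay[0]+c*x-s*y,bay[1]+s*x+c*y,z])
for nm,x,y,z in [('-y floor far',.047,-.04735,.004),('-y top far',.047,-.04735,.047),('-y top near',-.047,-.04735,.047),('-y floor near',-.047,-.04735,.004),('+y floor far',.047,.04735,.004),('+y top far',.047,.04735,.047),('+y floor near',-.047,.04735,.004),('+y+4 top near',-.047,.05135,.047),('+y+4 floor far',.047,.05135,.004)]:
    X=w(x,y,z); print(nm,'topB',(proj('top',X)[0]-[340,205]+.5)*5,'scC',(proj('scene',X)[0]-[200,205]+.5)*6,'scB',(proj('scene',X)[0]-[130,200]+.5)*5)
E
python3 - <<'E'
import cv2
a=cv2.imread('pics/top0.png');cv2.imwrite('pics/tz.png',cv2.resize(a[255:315,385:445],None,fx=10,fy=10,interpolation=cv2.INTER_CUBIC))
E
```

```text
-y floor far topB [469.4 311.8] scC [ 28.6 318.9] scB [373.8 290.8]
-y top far topB [486.7 297.9] scC [ 13.7 236.6] scB [361.4 222.2]
-y top near topB [489.9 506.8] scC [ 82.3 104.7] scB [418.6 112.3]
-y floor near topB [472.3 514.6] scC [ 94.8 184.9] scB [429.  179.1]
+y floor far topB [265.5 307.6] scC [252.2 338. ] scB [560.1 306.7]
+y top far topB [276.6 293.5] scC [242.5 255.5] scB [552.1 237.9]
+y floor near topB [265.8 510.2] scC [305.1 201.8] scB [604.3 193.2]
+y+4 top near topB [268.1 502.1] scC [306.4 122.1] scB [605.4 126.8]
+y+4 floor far topB [256.9 307.4] scC [261.7 338.9] scB [568.1 307.4]
```

View pics/tz.png

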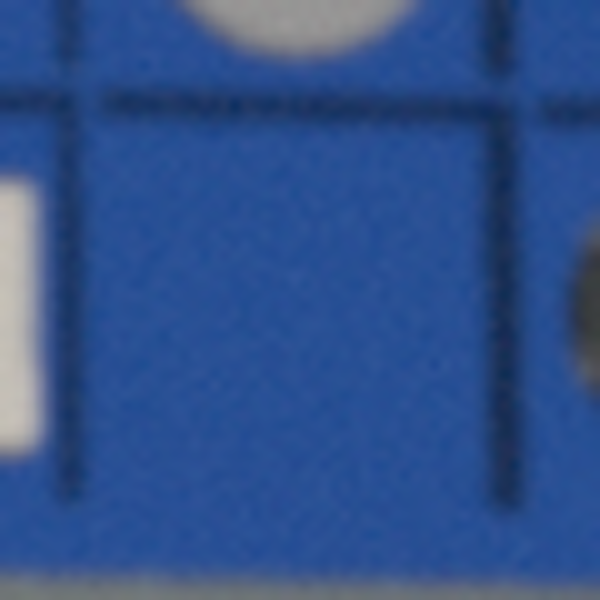

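```bash

python3 -m crank '[{"xyz":[2,-1.5,-6],"angular":[0,0,-0.002],"hand":0},{"xyz":[2,-1,-9],"angular":[0,0,0],"hand":0},{"xyz":[0,0,-2],"angular":[0,0,0],"hand":0},{"xyz":[0,0,0],"angular":[0,0,0],"hand":0}]' >/dev/null
python3 -c "from h import *;print(tool())"
```

```text
{'t': 7.4, 'p': array([ 503.5, -192.8,  125.1]), 'jaw': 88.97, 'ydir': array([ 0.0069, -0.0031, -1.    ]), 'q6': -2.066, 'f': array([ 0.8, -0.1, -1.4]), 'w': 25.0}
```

```bash

python3 -m crank '[{"xyz":[-2,-1,-8],"angular":[0.003,0.007,-0.003],"hand":0},{"xyz":[-0.5,0,-12],"angular":[0,0,0],"hand":0},{"xyz":[-0.5,0,-12],"angular":[0,0,0],"hand":0},{"xyz":[0,0,-4],"angular":[0,0,0],"hand":0},{"xyz":[0,0,0],"angular":[0,0,0],"hand":0}]' >/dev/null
python3 - <<'E'
from h import *;print(tool())
import cv2
a=grab_frame('scene');cv2.imwrite('pics/s3c.png',a[175:295,140:300].repeat(5,0).repeat(5,1))
E
```

```text
{'t': 7.8167, 'p': array([ 499.8, -193.5,   84.8]), 'jaw': 88.78, 'ydir': array([-1.5e-03,  7.0e-04, -1.0e+00]), 'q6': -2.066, 'f': array([ 1.8, -1.2,  0.6]), 'w': 24.9}
```

View pics/s3c.png

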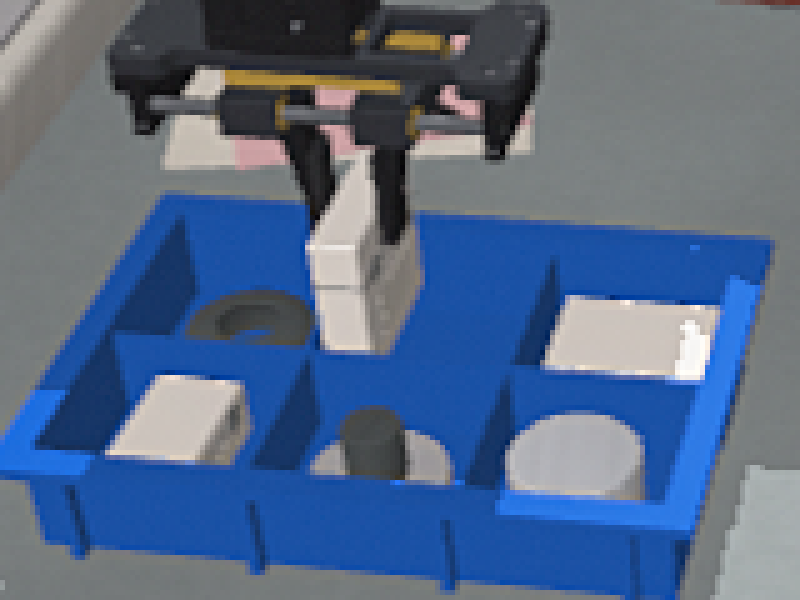

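```bash

python3 -m crank '[{"xyz":[1,0,-6],"angular":[0,0,0],"hand":0},{"xyz":[1,0,-7],"angular":[0,0,0],"hand":0},{"xyz":[0,0,-3],"angular":[0,0,0],"hand":0}]'
python3 -m crank '[{"xyz":[0,0,-2],"angular":[0,0,0],"hand":0}]'
python3 -m crank '[{"xyz":[0,0,-2],"angular":[0,0,0],"hand":0}]'
```

```text
clock: 8.12
ee_pos: [0.5029, -0.1941, 0.0689]
ee_rot: [0.506, 0.495, -0.495, -0.505]
contact_force: [0.1, 0.9, -1.5]
grip_width: 0.0243
clock: 8.2
ee_pos: [0.5028, -0.1946, 0.0672]
ee_rot: [0.506, 0.494, -0.495, -0.505]
contact_force: [-8.5, -0.3, 20.7]
grip_width: 0.0245
clock: 8.28
ee_pos: [0.503, -0.1952, 0.067]
ee_rot: [0.505, 0.494, -0.495, -0.505]
contact_force: [-9.8, 3.0, 23.4]
grip_width: 0.0246
```

```bash

python3 -m crank '[{"xyz":[-0.5,-0.5,0.5],"angular":[0,0,0],"hand":0},{"xyz":[0,-1,0],"angular":[0,0,0],"hand":0}]'
python3 -m crank '[{"xyz":[0,-1,0],"angular":[0,0,0],"hand":0}]'
python3 -m crank '[{"xyz":[0,-1,0],"angular":[0,0,0],"hand":0}]'
python3 -c "from h import *;print(tool())"
```

```text
clock: 8.45
ee_pos: [0.5028, -0.1962, 0.0685]
ee_rot: [0.505, 0.494, -0.495, -0.505]
contact_force: [0.2, 5.5, 0.6]
grip_width: 0.025
clock: 8.53
ee_pos: [0.5028, -0.1962, 0.0685]
ee_rot: [-0.505, -0.495, 0.494, 0.506]
contact_force: [0.1, 5.3, 0.6]
grip_width: 0.0247
clock: 8.62
ee_pos: [0.5029, -0.1963, 0.0684]
ee_rot: [-0.505, -0.495, 0.494, 0.506]
contact_force: [0.1, 5.6, 2.1]
grip_width: 0.0249
{'t': 8.6167, 'p': array([ 502.9, -196.3,   68.4]), 'jaw': 88.74, 'ydir': array([-4.0e-04,  3.1e-03, -1.0e+00]), 'q6': -2.07, 'f': array([0.1, 5.6, 2.1]), 'w': 24.9}
```

```bash

python3 -m crank '[{"xyz":[0,0.3,-1],"angular":[0,0,0],"hand":0},{"xyz":[0,0,-0.5],"angular":[0,0,0],"hand":0},{"xyz":[0,0,0],"angular":[0,0,0],"hand":70},{"xyz":[0,0,0],"angular":[0,0,0],"hand":70},{"xyz":[0,0,0],"angular":[0,0,0],"hand":70},{"xyz":[0,0,0],"angular":[0,0,0],"hand":70},{"xyz":[0,0,0],"angular":[0,0,0],"hand":70}]'
python3 -m crank '[{"xyz":[0,0,10],"angular":[0,0,0],"hand":70},{"xyz":[0,0,25],"angular":[0,0,0],"hand":100},{"xyz":[0,0,35],"angular":[0,0,0],"hand":100},{"xyz":[0,0,30],"angular":[0,0,0],"hand":100},{"xyz":[0,5,15],"angular":[0,0,0],"hand":100},{"xyz":[0,20,5],"angular":[0,0,-0.06],"hand":100},{"xyz":[0,30,0],"angular":[0,0,-0.1],"hand":100},{"xyz":[0,33,0],"angular":[0,0,-0.1],"hand":100},{"xyz":[0,33,0],"angular":[0,0,-0.1],"hand":100}]'
python3 - <<'E'
from h import *;print(tool())
import cv2
a=grab_frame('scene');cv2.imwrite('pics/s4c.png',a[175:295,140:300].repeat(5,0).repeat(5,1))
a=grab_frame('top');cv2.imwrite('pics/t4.png',a); cv2.imwrite('pics/t4c.png',a[205:325,340:500].repeat(5,0).repeat(5,1))
E
```

```text
clock: 9.2
ee_pos: [0.5038, -0.198, 0.0673]
ee_rot: [0.506, 0.495, -0.495, -0.505]
contact_force: [0.1, -0.4, 0.4]
grip_width: 0.0504
clock: 9.95
ee_pos: [0.5028, -0.0794, 0.1996]
ee_rot: [0.592, 0.391, -0.389, -0.587]
contact_force: [-0.2, -0.4, 0.7]
grip_width: 0.0868
{'t': 9.95, 'p': array([502.8, -79.4, 199.6]), 'jaw': 66.93, 'ydir': array([ 0.0058, -0.0049, -1.    ]), 'q6': -1.477, 'f': array([-0.2, -0.4,  0.7]), 'w': 86.8}
```

View pics/s4c.png

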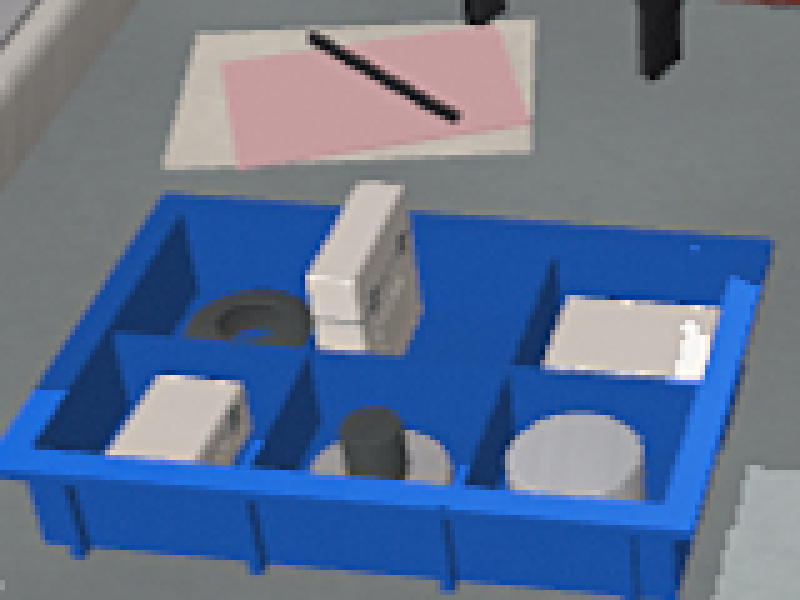

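View pics/t4c.png

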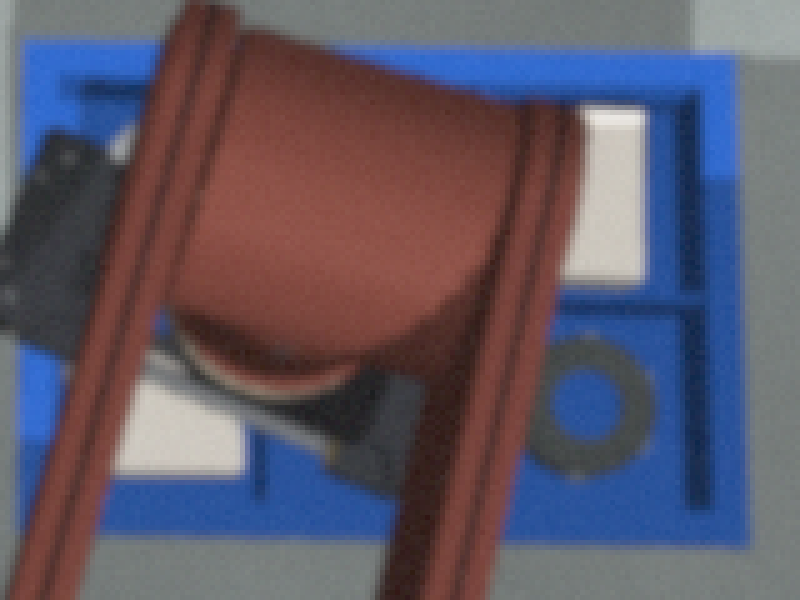

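```bash

python3 -m crank '[{"xyz":[0,28,4],"angular":[0,0,-0.12],"hand":100},{"xyz":[3,28,4],"angular":[0,0,-0.12],"hand":100},{"xyz":[3,28,4],"angular":[0,0,-0.12],"hand":100},{"xyz":[3,28,3],"angular":[0,0,-0.12],"hand":100},{"xyz":[3,28,0],"angular":[0,0,-0.12],"hand":100},{"xyz":[3,28,0],"angular":[0,0,-0.12],"hand":100},{"xyz":[4,28,0],"angular":[0,0,-0.12],"hand":100},{"xyz":[4,28,0],"angular":[0,0,-0.12],"hand":100},{"xyz":[4,28,0],"angular":[0,0,-0.12],"hand":100},{"xyz":[4,28,0],"angular":[0,0,-0.12],"hand":100},{"xyz":[4,26,0],"angular":[0,0,-0.12],"hand":100},{"xyz":[4,18,0],"angular":[0,0,-0.12],"hand":100}]' >/dev/null
python3 -c "from h import *;print(tool())"
python3 -m crank '[{"xyz":[3,8,0],"angular":[0,0,-0.12],"hand":100},{"xyz":[0,0,0],"angular":[0,0,-0.08],"hand":100},{"xyz":[0,0,0],"angular":[0,0,-0.03],"hand":100},{"xyz":[0,0,0],"angular":[0,0,0],"hand":100},{"xyz":[0,0,0],"angular":[0,0,0],"hand":100}]' >/dev/null
python3 -c "from h import *;print(tool())"
```

```text
{'t': 11.05, 'p': array([545.1, 252.4, 223.5]), 'jaw': -17.98, 'ydir': array([-5.000e-04, -1.460e-02, -9.999e-01]), 'q6': 0.627, 'f': array([ 0.3,  0.6, -0.2]), 'w': 87.0}
{'t': 11.4667, 'p': array([550.5, 263.2, 225. ]), 'jaw': -31.43, 'ydir': array([-0.0022, -0.0143, -0.9999]), 'q6': 0.875, 'f': array([1.1, 1.3, 0.2]), 'w': 87.0}
```

```bash

python3 -m crank '[{"xyz":[2,12,0],"angular":[0.007,-0.001,-0.09],"hand":100},{"xyz":[2,16,0],"angular":[0.006,-0.001,-0.1],"hand":100},{"xyz":[2,12,-10],"angular":[0,0,-0.05],"hand":100},{"xyz":[0,4,-20],"angular":[0,0,-0.02],"hand":100},{"xyz":[0,0,-20],"angular":[0,0,0],"hand":100},{"xyz":[0,0,-15],"angular":[0,0,0],"hand":100},{"xyz":[0,0,-5],"angular":[0,0,0],"hand":100},{"xyz":[0,0,0],"angular":[0,0,0],"hand":100}]' >/dev/null
python3 - <<'E'
from h import *;print(tool())
E
```

```text
{'t': 12.1333, 'p': array([560.5, 304.2, 157. ]), 'jaw': -46.42, 'ydir': array([ 0.0047, -0.    , -1.    ]), 'q6': 1.185, 'f': array([-0.2, -0. ,  0.7]), 'w': 87.3}
```

```bash

python3 -m crank '[{"xyz":[-2,1.5,-10],"angular":[0,0.005,0],"hand":100},{"xyz":[-1.5,1,-14],"angular":[0,0,0],"hand":100},{"xyz":[0,0,-4],"angular":[0,0,0],"hand":100},{"xyz":[0,0,0],"angular":[0,0,0],"hand":100}]' >/dev/null
python3 - <<'E'
from h import *;print(tool())
import cv2
a=grab_frame('scene');cv2.imwrite('pics/s5c.png',a[190:310,350:510].repeat(5,0).repeat(5,1))
E
```

```text
{'t': 12.4667, 'p': array([558.3, 306.1, 129.3]), 'jaw': -46.37, 'ydir': array([ 0.0026,  0.001 , -1.    ]), 'q6': 1.187, 'f': array([-0.7,  0.1, -0.1]), 'w': 86.9}
```

View pics/s5c.png

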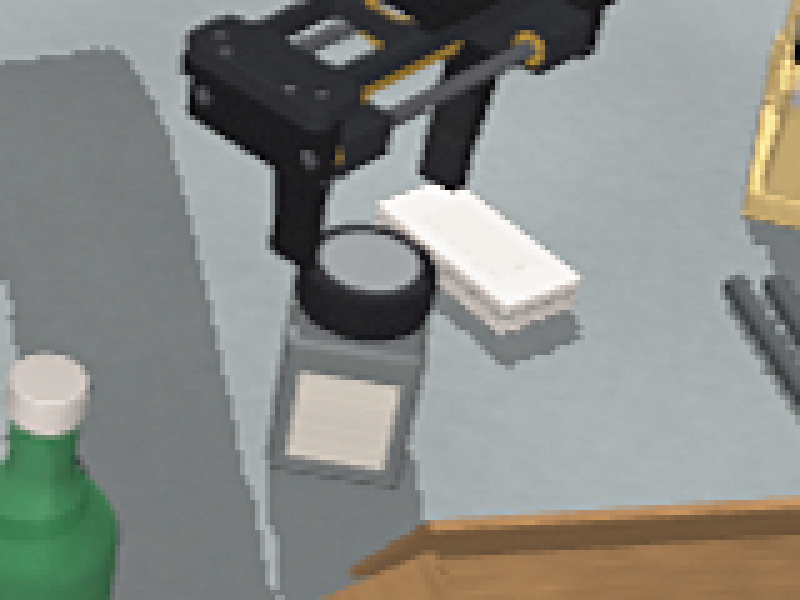

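```bash

python3 -m crank '[{"xyz":[-1.5,0.5,-6],"angular":[0,0.002,0],"hand":100},{"xyz":[-0.5,0,-12],"angular":[0,0,0],"hand":100},{"xyz":[-0.5,0,-14],"angular":[0,0,0],"hand":100},{"xyz":[0,0,-6],"angular":[0,0,0],"hand":100},{"xyz":[0,0,-1],"angular":[0,0,0],"hand":100},{"xyz":[0,0,0],"angular":[0,0,0],"hand":100}]'
python3 -c "from h import *;print(tool())"
```

```text
clock: 13.02
ee_pos: [0.5565, 0.3073, 0.0888]
ee_rot: [-0.649, 0.277, -0.279, 0.651]
contact_force: [-0.1, -0.8, -0.4]
grip_width: 0.0869
{'t': 13.0167, 'p': array([556.5, 307.3,  88.8]), 'jaw': -46.33, 'ydir': array([ 0.0034,  0.0022, -1.    ]), 'q6': 1.188, 'f': array([-0.1, -0.8, -0.4]), 'w': 86.9}
```

```bash

python3 -m crank '[{"xyz":[0,0,-2],"angular":[-0.002,0.003,0],"hand":100},{"xyz":[0,0,-1],"angular":[0,0,0],"hand":0},{"xyz":[0,0,0],"angular":[0,0,0],"hand":0},{"xyz":[0,0,0],"angular":[0,0,0],"hand":0},{"xyz":[0,0,0],"angular":[0,0,0],"hand":0}]'
python3 -c "from h import *;print(tool())"
python3 -m crank '[{"xyz":[0,0,0],"angular":[0,0,0],"hand":0},{"xyz":[0,0,0],"angular":[0,0,0],"hand":0},{"xyz":[0,0,0],"angular":[0,0,0],"hand":0}]'
python3 -c "from h import *;print(tool())"
```

```text
clock: 13.43
ee_pos: [0.5576, 0.3077, 0.0872]
ee_rot: [-0.649, 0.278, -0.279, 0.651]
contact_force: [0.2, -0.3, -0.4]
grip_width: 0.0679
{'t': 13.4333, 'p': array([557.6, 307.7,  87.2]), 'jaw': -46.33, 'ydir': array([ 2.3e-03,  9.0e-04, -1.0e+00]), 'q6': 1.189, 'f': array([ 0.2, -0.3, -0.4]), 'w': 67.9}
clock: 13.68
ee_pos: [0.5578, 0.3079, 0.0877]
ee_rot: [-0.649, 0.277, -0.279, 0.651]
contact_force: [-0.4, 1.0, -1.2]
grip_width: 0.0604
{'t': 13.6833, 'p': array([557.8, 307.9,  87.7]), 'jaw': -46.33, 'ydir': array([ 0.003 ,  0.0013, -1.    ]), 'q6': 1.189, 'f': array([-0.4,  1. , -1.2]), 'w': 60.4}
```

```bash

python3 -m crank '[{"xyz":[0,0,8],"angular":[0,0,0],"hand":0},{"xyz":[0,0,20],"angular":[-0.001,0.003,0],"hand":0},{"xyz":[0,0,28],"angular":[0,0,0],"hand":0},{"xyz":[0,0,28],"angular":[0,0,0],"hand":0},{"xyz":[0,0,15],"angular":[0,0,0],"hand":0},{"xyz":[0,0,3],"angular":[0,0,0],"hand":0},{"xyz":[0,0,0],"angular":[0,0,0],"hand":0}]'
python3 - <<'E'
from h import *;print(tool())
import cv2
for n in('scene','top'): cv2.imwrite(f'pics/{n}6.png',grab_frame(n))
print(back('scene',[[356,340]],0.0),back('top',[[271,185]],0.0), tri(np.array([360,268]),np.array([265,156])))
a=cv2.imread('pics/scene6.png');cv2.imwrite('pics/s6c.png',cv2.resize(a[180:270,380:500],None,fx=6.6,fy=6.6,interpolation=cv2.INTER_CUBIC))
E
```

```text
clock: 14.27
ee_pos: [0.55, 0.3045, 0.1861]
ee_rot: [0.655, -0.283, 0.273, -0.645]
contact_force: [-0.2, 0.1, -5.9]
grip_width: 0.0606
{'t': 14.2667, 'p': array([550. , 304.5, 186.1]), 'jaw': -46.34, 'ydir': array([-0.0181, -0.0073, -0.9998]), 'q6': 1.189, 'f': array([-0.2,  0.1, -5.9]), 'w': 60.6}
[[0.76649558 0.17057043 0.        ]] [[0.74500737 0.16860742 0.        ]] (array([0.75529064, 0.16635508, 0.18365691]), np.float64(0.26202563566340586))
```

View pics/s6c.png

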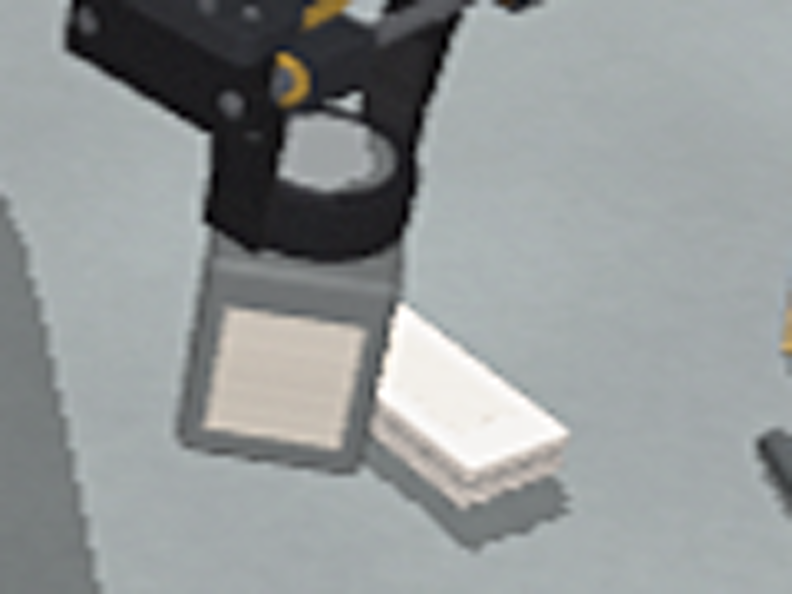

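View pics/top6.png

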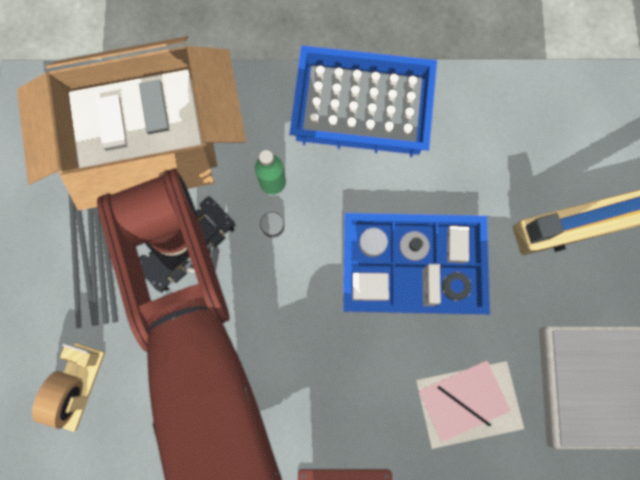

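```bash

python3 -m crank '[{"xyz":[0,-8,0],"angular":[0.007,-0.018,0],"hand":0},{"xyz":[-2,-18,0],"angular":[0,0,0],"hand":0},{"xyz":[-4,-26,0],"angular":[0,0,0.01],"hand":0},{"xyz":[-4,-32,0],"angular":[0,0,0.015],"hand":0},{"xyz":[-4,-34,0],"angular":[0,0,0.015],"hand":0},{"xyz":[-4,-34,0],"angular":[0,0,0.015],"hand":0},{"xyz":[-4,-34,0],"angular":[0,0,0.015],"hand":0},{"xyz":[-4,-34,0],"angular":[0,0,0.01],"hand":0},{"xyz":[-4,-34,0],"angular":[0,0,0.01],"hand":0},{"xyz":[-4,-32,0],"angular":[0,0,0.01],"hand":0},{"xyz":[-4,-28,0],"angular":[0,0,0],"hand":0},{"xyz":[-3,-22,0],"angular":[0,0,0],"hand":0}]' >/dev/null
python3 -c "from h import *;print(tool())"
python3 -m crank '[{"xyz":[0,-14,0],"angular":[0,0,0],"hand":0},{"xyz":[0,-6,0],"angular":[0,0,0],"hand":0},{"xyz":[0,0,0],"angular":[0,0,0],"hand":0},{"xyz":[0,0,0],"angular":[0,0,0],"hand":0}]' >/dev/null
python3 -c "from h import *;print(tool())"
python3 - <<'E'
import cv2
a=cv2.imread('pics/top6.png');cv2.imwrite('pics/tz6.png',cv2.resize(a[255:315,385:445],None,fx=10,fy=10,interpolation=cv2.INTER_CUBIC))
E
```

```text
{'t': 15.3667, 'p': array([489.3, -40.7, 159.4]), 'jaw': -39.75, 'ydir': array([-0.0377, -0.0033, -0.9993]), 'q6': 0.462, 'f': array([ 0.9, -0.4, -5.5]), 'w': 60.6}
{'t': 15.7, 'p': array([484. , -65.4, 153.2]), 'jaw': -40.17, 'ydir': array([-0.0484, -0.0016, -0.9988]), 'q6': 0.42, 'f': array([-0.4,  0.6, -5.3]), 'w': 60.8}
```

View pics/tz6.png

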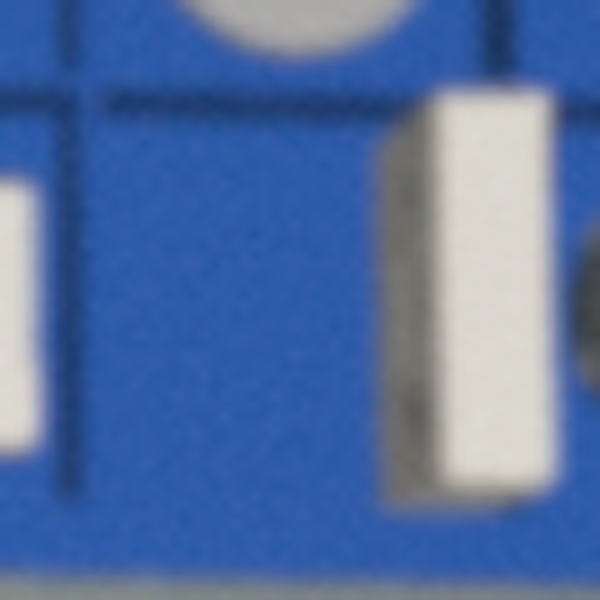

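```bash

python3 -m crank '[{"xyz":[3,-6,6],"angular":[0,-0.012,0],"hand":0},{"xyz":[4,-16,6],"angular":[0,-0.014,0],"hand":0},{"xyz":[4,-22,6],"angular":[0,-0.014,0],"hand":0},{"xyz":[3,-18,2],"angular":[0,-0.008,0],"hand":0},{"xyz":[1,-8,0],"angular":[0,0,0],"hand":0},{"xyz":[0,0,0],"angular":[0,0,0],"hand":0},{"xyz":[0,0,0],"angular":[0,0,0],"hand":0}]' >/dev/null
python3 -c "from h import *;print(tool())"
```

```text
{'t': 16.2833, 'p': array([ 500.3, -131. ,  173.5]), 'jaw': -39.53, 'ydir': array([ 8.0e-04,  1.9e-03, -1.0e+00]), 'q6': 0.279, 'f': array([-0.1, -0.4, -5.4]), 'w': 60.7}
```

```bash

python3 -m crank '[{"xyz":[0,-6,-6],"angular":[0,0,-0.01],"hand":0},{"xyz":[0,-7,-10],"angular":[0,0,-0.005],"hand":0},{"xyz":[0,-3,-6],"angular":[0,0,0],"hand":0},{"xyz":[0,0,0],"angular":[0,0,0],"hand":0},{"xyz":[0,0,0],"angular":[0,0,0],"hand":0}]' >/dev/null
python3 - <<'E'
from h import *;print(tool())
import cv2
for n in('scene','top'): cv2.imwrite(f'pics/{n}7.png',grab_frame(n))
a=cv2.imread('pics/scene7.png');cv2.imwrite('pics/s7c.png',cv2.resize(a[190:270,175:275],None,fx=7.5,fy=7.5,interpolation=cv2.INTER_CUBIC))
a=cv2.imread('pics/top7.png');cv2.imwrite('pics/t7c.png',cv2.resize(a[240:320,360:460],None,fx=7.5,fy=7.5,interpolation=cv2.INTER_CUBIC))
E
```

```text
{'t': 16.7, 'p': array([ 499.4, -144.5,  147.4]), 'jaw': -40.27, 'ydir': array([-0.0023,  0.0046, -1.    ]), 'q6': 0.266, 'f': array([ 0.3, -0.4, -5.6]), 'w': 60.9}
```

View pics/s7c.png

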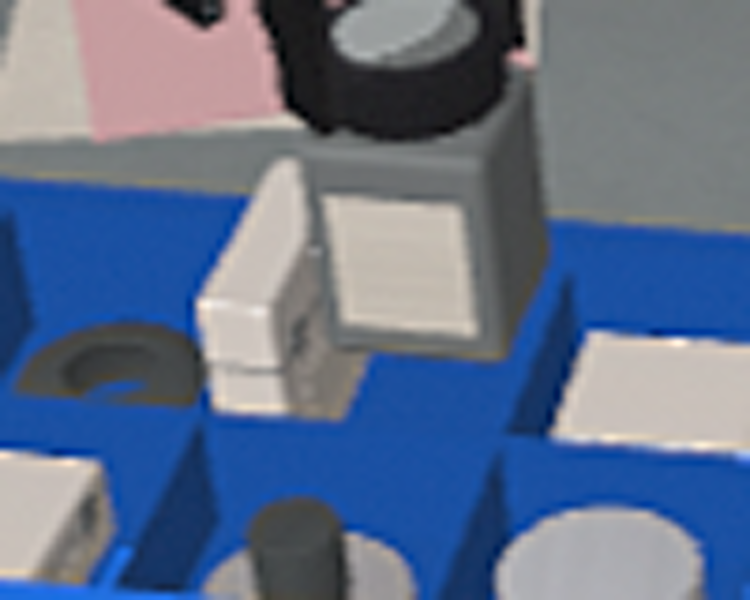

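View pics/t7c.png

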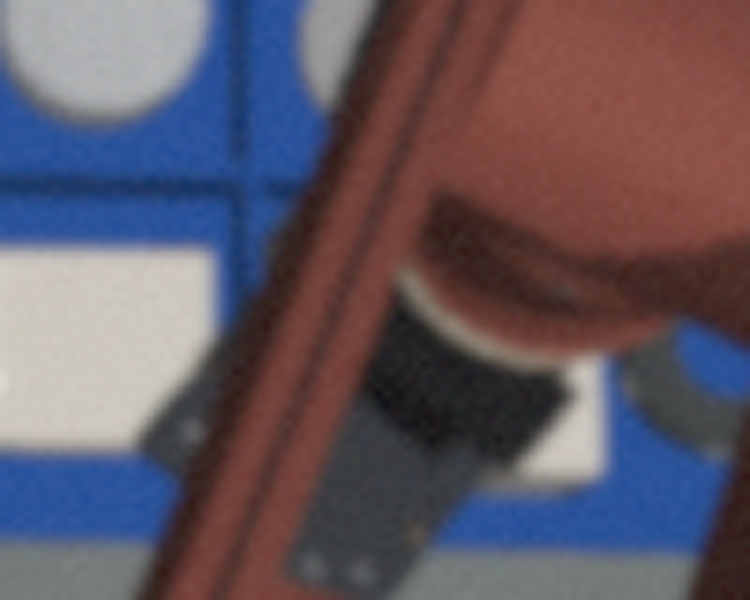

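```bash
python3 - <<'E'
from h import *
np.set_printoptions(suppress=True,precision=1)
def d(uv,z):
    X=back('scene',crop(uv,175,190,7.5),z)*1000; v=X[1]-X[0]; print(X.ravel(),'len',np.linalg.norm(v),'ang',np.degrees(np.arctan2(v[1],v[0])))
zb=.0597
d([(330,343),(503,358)],zb)
d([(305,150),(487,162)],zb+.078)
d([(322,196),(465,208)],zb+.0611)
d([(340,328),(480,340)],zb+.0105)
d([(503,358),(548,248)],zb)
d([(487,162),(530,68)],zb+.08)
# tote long lines in scene: near lip back edge
d([(0,180),(750,232)],.055)
d([(0,400),(200,420)],.047)
E
```

```text
[ 523.9 -174.9   59.7  525.7 -117.2   59.7] len 57.76864540900424 ang 88.18583818869357
[ 528.2 -172.1  137.7  528.6 -114.5  137.7] len 57.6407004805523 ang 89.63724534487048
[ 528.3 -168.8  120.8  529.9 -122.7  120.8] len 46.07699446001835 ang 88.01344424748937
[ 529.3 -168.9   70.2  530.7 -122.6   70.2] len 46.30544313273935 ang 88.23069602397125
[ 525.7 -117.2   59.7  463.1 -116.1   59.7] len 62.62865397789962 ang 178.95335358452314
[ 531.5 -113.6  139.7  476.6 -112.3  139.7] len 54.93748517839825 ang 178.69553132880682
[ 436.9 -317.    55.   439.5  -51.2   55. ] len 265.79015938176366 ang 89.43316659301561
[ 549.4 -279.    47.   552.6 -211.5   47. ] len 67.54964931200811 ang 87.27618772575572
```

```bash

python3 -m crank '[{"xyz":[0.5,-2,-3],"angular":[-0.004,-0.002,0.002],"hand":0},{"xyz":[0.5,-1,-5],"angular":[0,0,0],"hand":0},{"xyz":[0,0,-2],"angular":[0,0,0],"hand":0},{"xyz":[0,0,0],"angular":[0,0,0],"hand":0}]' >/dev/null
python3 -c "from h import *;print(tool())"
```

```text
{'t': 17.1333, 'p': array([ 501.2, -147.6,  137.6]), 'jaw': -40.1, 'ydir': array([ 1.8e-03, -6.0e-04, -1.0e+00]), 'q6': 0.262, 'f': array([-0.3,  0.8, -5.6]), 'w': 60.6}
```

On target; descend in small steps.

```bash

python3 -m crank '[{"xyz":[0,0,-6],"angular":[0,0.002,0],"hand":0},{"xyz":[0,0,-8],"angular":[0,0,0],"hand":0},{"xyz":[0,0,-8],"angular":[0,0,0],"hand":0},{"xyz":[0,0,-4],"angular":[0,0,0],"hand":0}]'
python3 -c "from h import *;print(tool())"
python3 -m crank '[{"xyz":[0,0,-4],"angular":[0,0,0],"hand":0},{"xyz":[0,0,-4],"angular":[0,0,0],"hand":0}]'
python3 -c "from h import *;print(tool())"
```

```text
clock: 17.47
ee_pos: [0.5021, -0.1479, 0.1105]
ee_rot: [0.665, -0.242, 0.243, -0.664]
contact_force: [-1.6, 0.8, -5.7]
grip_width: 0.0607
{'t': 17.4667, 'p': array([ 502.1, -147.9,  110.5]), 'jaw': -40.1, 'ydir': array([ 0.0022, -0.0017, -1.    ]), 'q6': 0.263, 'f': array([-1.6,  0.8, -5.7]), 'w': 60.7}
clock: 17.63
ee_pos: [0.5015, -0.1476, 0.1007]
ee_rot: [0.664, -0.242, 0.243, -0.664]
contact_force: [0.2, -0.9, -6.5]
grip_width: 0.0608
{'t': 17.6333, 'p': array([ 501.5, -147.6,  100.7]), 'jaw': -40.1, 'ydir': array([ 6.e-04, -9.e-04, -1.e+00]), 'q6': 0.263, 'f': array([ 0.2, -0.9, -6.5]), 'w': 60.8}
```

```bash

python3 -m crank '[{"xyz":[0,0,-4],"angular":[0,0,0],"hand":0},{"xyz":[0,0,-2],"angular":[0,0,0],"hand":0}]'
python3 -m crank '[{"xyz":[0,0,-1.5],"angular":[0,0,0],"hand":0}]'
python3 -m crank '[{"xyz":[0,0,-1.5],"angular":[0,0,0],"hand":0}]'
python3 -c "from h import *;print(tool())"
```

```text
clock: 17.8
ee_pos: [0.501, -0.1474, 0.0932]
ee_rot: [0.664, -0.243, 0.242, -0.664]
contact_force: [-0.6, 0.7, -5.6]
grip_width: 0.0609
clock: 17.88
ee_pos: [0.5009, -0.1476, 0.0916]
ee_rot: [0.665, -0.243, 0.242, -0.664]
contact_force: [-4.3, 0.0, 9.6]
grip_width: 0.0603
clock: 17.97
ee_pos: [0.5015, -0.1479, 0.0914]
ee_rot: [0.665, -0.242, 0.242, -0.664]
contact_force: [-5.8, 2.6, 12.4]
grip_width: 0.0605
{'t': 17.9667, 'p': array([ 501.5, -147.9,   91.4]), 'jaw': -40.09, 'ydir': array([-4.0e-04, -1.1e-03, -1.0e+00]), 'q6': 0.263, 'f': array([-5.8,  2.6, 12.4]), 'w': 60.5}
```

```bash
cat >> h.py <<'E'
def st():
    o=bot.get_obs(); d=tool(); return {**d,'tz':round(float(o['wrist_torque'][2]),2)}
E
python3 -m crank '[{"xyz":[0,0,0],"angular":[0,0,0.06],"hand":0},{"xyz":[0,0,0],"angular":[0,0,0.06],"hand":0}]' >/dev/null
python3 -c "from h import *;print(st())"
python3 -m crank '[{"xyz":[0,0,0],"angular":[0,0,0.06],"hand":0},{"xyz":[0,0,0],"angular":[0,0,0.06],"hand":0}]' >/dev/null
python3 - <<'E'
from h import *;print(st())
import cv2
a=grab_frame('scene');cv2.imwrite('pics/s8c.png',cv2.resize(a[190:270,175:275],None,fx=7.5,fy=7.5,interpolation=cv2.INTER_CUBIC))
E
```

```text
{'t': 18.1333, 'p': array([ 502.9, -148.9,   93.1]), 'jaw': -33.08, 'ydir': array([ 0.0031, -0.0032, -1.    ]), 'q6': 0.141, 'f': array([ 2. , -4.2, -6.2]), 'w': 60.7, 'tz': -0.12}
{'t': 18.3, 'p': array([ 503.9, -150.1,   93.7]), 'jaw': -26.01, 'ydir': array([ 0.0062, -0.0046, -1.    ]), 'q6': 0.016, 'f': array([ 0.5,  0.1, -5.4]), 'w': 60.7, 'tz': -0.61}
```

View pics/s8c.png

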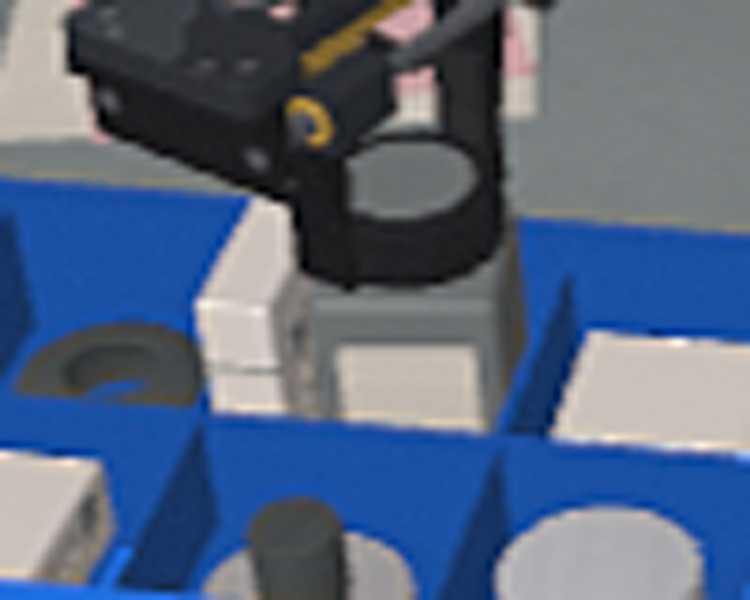

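```bash

python3 -m crank '[{"xyz":[-0.5,0.5,-1.5],"angular":[0.003,0.004,0.04],"hand":0},{"xyz":[-0.3,0.3,-1.5],"angular":[0,0,0.06],"hand":0}]' >/dev/null
python3 -c "from h import *;print(st())"
python3 -m crank '[{"xyz":[0,0,-1],"angular":[0.002,0.002,0.08],"hand":0},{"xyz":[0,0,-0.5],"angular":[0,0,0.08],"hand":0}]' >/dev/null
python3 -c "from h import *;print(st())"
```

```text
{'t': 18.5167, 'p': array([ 504.6, -150.8,   92.7]), 'jaw': -20.1, 'ydir': array([ 0.0056, -0.0038, -1.    ]), 'q6': -0.088, 'f': array([-2.3, -0.2,  3.6]), 'w': 60.6, 'tz': -0.53}
{'t': 18.6833, 'p': array([ 505.4, -151.1,   93.2]), 'jaw': -10.86, 'ydir': array([ 0.0056, -0.001 , -1.    ]), 'q6': -0.252, 'f': array([-0.7,  2.5, -1. ]), 'w': 60.6, 'tz': -0.34}
```

```bash

python3 -m crank '[{"xyz":[-0.7,0.4,-0.8],"angular":[0.001,0.004,0.09],"hand":0},{"xyz":[-0.5,0.2,-0.5],"angular":[0,0.002,0.09],"hand":0}]' >/dev/null
python3 -c "from h import *;print(st())"
python3 -m crank '[{"xyz":[-0.7,0.2,-0.5],"angular":[0.001,0.003,0.09],"hand":0},{"xyz":[-0.5,0.2,-0.4],"angular":[0,0.002,0.09],"hand":0}]' >/dev/null
python3 -c "from h import *;print(st())"
```

```text
{'t': 18.85, 'p': array([ 505.4, -150.8,   93.5]), 'jaw': -0.38, 'ydir': array([ 2.4e-03,  5.0e-04, -1.0e+00]), 'q6': -0.435, 'f': array([-0.3,  0. , -5.3]), 'w': 60.6, 'tz': -0.61}
{'t': 19.0167, 'p': array([ 505.4, -150.7,   93.9]), 'jaw': 10.17, 'ydir': array([-3.0e-04,  1.3e-03, -1.0e+00]), 'q6': -0.618, 'f': array([ 0. , -1.2, -5.3]), 'w': 60.6, 'tz': -0.58}
```

```bash
python3 - <<'E'
from h import *
import cv2
a=grab_frame('scene');cv2.imwrite('pics/s9c.png',cv2.resize(a[190:270,175:275],None,fx=7.5,fy=7.5,interpolation=cv2.INTER_CUBIC))
E
```

```text
(no output)
```

View pics/s9c.png

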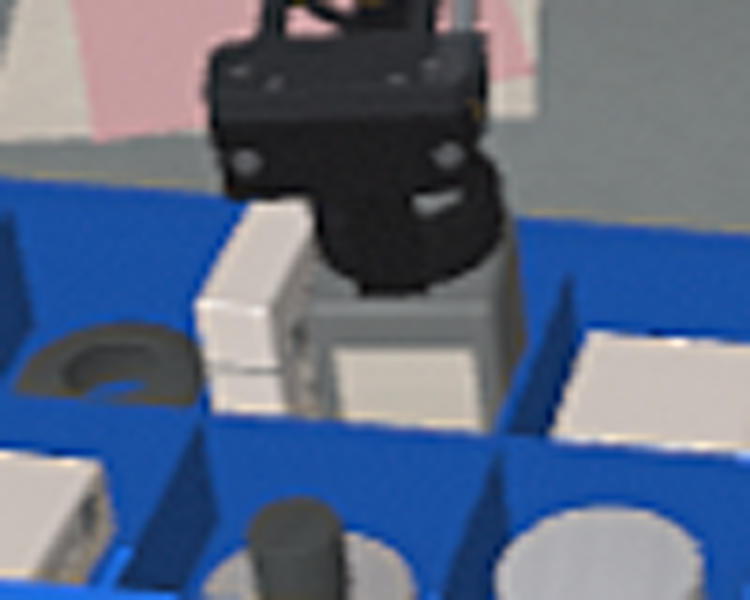

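```bash

python3 -m crank '[{"xyz":[-0.4,0.2,-1],"angular":[-0.001,0,0.09],"hand":0},{"xyz":[-0.4,0.2,-0.8],"angular":[0,0,0.09],"hand":0}]' >/dev/null
python3 -c "from h import *;print(st())"
python3 -m crank '[{"xyz":[-0.4,0.2,-0.8],"angular":[-0.001,0,0.09],"hand":0},{"xyz":[-0.4,0.2,-0.5],"angular":[0,0,0.08],"hand":0}]' >/dev/null
python3 -c "from h import *;print(st())"
```

```text
{'t': 19.2333, 'p': array([ 505.7, -151.1,   93.5]), 'jaw': 20.69, 'ydir': array([ 0.0021, -0.0011, -1.    ]), 'q6': -0.801, 'f': array([-1.8,  0.3,  0.6]), 'w': 60.4, 'tz': -0.33}
{'t': 19.4, 'p': array([ 507.1, -151.4,   95.1]), 'jaw': 30.54, 'ydir': array([ 0.0071, -0.0033, -1.    ]), 'q6': -0.972, 'f': array([-0.2, -0.5, -0.7]), 'w': 60.6, 'tz': -0.05}
```

```bash

python3 -m crank '[{"xyz":[-0.7,0.3,-0.5],"angular":[0.002,0.005,0.06],"hand":0},{"xyz":[-0.7,0.2,-0.5],"angular":[0,0,0.05],"hand":0}]' >/dev/null
python3 -c "from h import *;print(st())"
python3 -m crank '[{"xyz":[-0.3,0,0],"angular":[0.001,0.002,0.02],"hand":0}]' >/dev/null
python3 -c "from h import *;print(st())"
```

```text
{'t': 19.5667, 'p': array([ 508. , -151.6,   96.8]), 'jaw': 36.89, 'ydir': array([ 0.0073, -0.0024, -1.    ]), 'q6': -1.084, 'f': array([ 0.4,  1.9, -0.9]), 'w': 60.7, 'tz': 0.03}
{'t': 19.65, 'p': array([ 508.2, -151.5,   97.7]), 'jaw': 38.02, 'ydir': array([ 0.0066, -0.0014, -1.    ]), 'q6': -1.104, 'f': array([-2.1,  1.3, -1. ]), 'w': 60.7, 'tz': -0.04}
```

```bash

python3 -m crank '[{"xyz":[-0.5,0,2],"angular":[0.001,0.005,0],"hand":0},{"xyz":[-0.5,0,4],"angular":[0,0,0],"hand":0},{"xyz":[-0.5,0,5],"angular":[0,0,0],"hand":0}]' >/dev/null
python3 -c "from h import *;print(st())"
python3 -m crank '[{"xyz":[-0.5,0,5],"angular":[0,0,0],"hand":0},{"xyz":[-0.5,0,4],"angular":[0,0,0],"hand":0},{"xyz":[-0.3,0,1],"angular":[0,0,0],"hand":0}]' >/dev/null
python3 - <<'E'
from h import *;print(st())
import cv2
for n in('scene','top'): cv2.imwrite(f'pics/{n}10.png',grab_frame(n))
a=cv2.imread('pics/scene10.png');cv2.imwrite('pics/s10c.png',cv2.resize(a[180:260,175:275],None,fx=7.5,fy=7.5,interpolation=cv2.INTER_CUBIC))
E
```

```text
{'t': 19.9, 'p': array([ 507.7, -151.9,  110.5]), 'jaw': 37.65, 'ydir': array([ 0.0031, -0.0013, -1.    ]), 'q6': -1.097, 'f': array([-0.8,  0.3, -0.5]), 'w': 60.7, 'tz': 0.02}
{'t': 20.15, 'p': array([ 508. , -152.8,  124.1]), 'jaw': 37.48, 'ydir': array([ 0.0073, -0.0034, -1.    ]), 'q6': -1.095, 'f': array([-0. , -0.2,  0.1]), 'w': 61.0, 'tz': 0.03}
```

View pics/s10c.png

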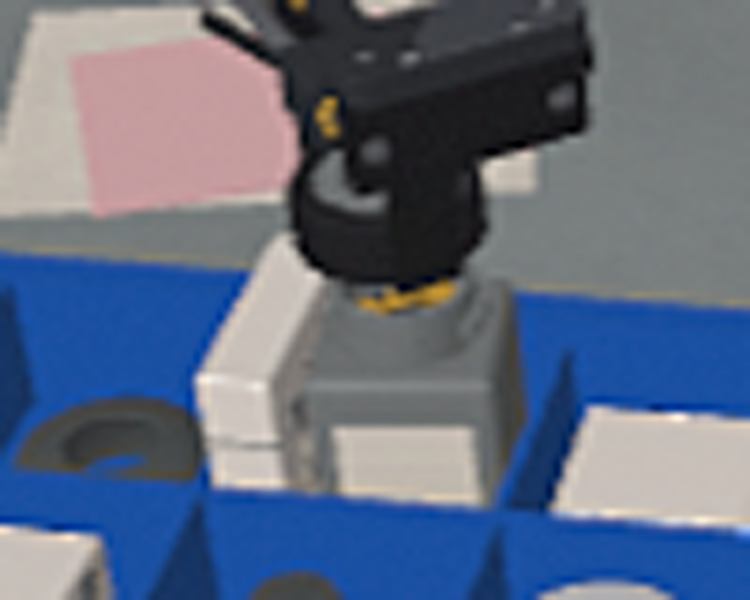

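```bash
python3 - <<'E'
from h import *
np.set_printoptions(suppress=True,precision=1)
def b(uv,z): return back('scene',crop(uv,175,180,7.5),z)*1000
X=b([(305,383),(492,390)],.083); print('front top edge',X.ravel(), X.mean(0), np.degrees(np.arctan2(*(X[1]-X[0])[1::-1])))
print('neck edges at mouth-8mm',b([(333,325),(478,325)],.098).ravel())
print('cap sides at mid', b([(296,225),(485,225)],.130).ravel())
m=np.array([.498,-.1485]); 
print('pred mouth c', (proj('scene',[*m,.104])[0]-[175,180]+.5)*7.5)
c=np.array([.5065,-.1525]); print('pred cap bottom, top c',(proj('scene',[*c,.1204])[0]-[175,180]+.5)*7.5,(proj('scene',[*c,.1424])[0]-[175,180]+.5)*7.5)
import cv2
a=cv2.imread('pics/scene10.png');cv2.imwrite('pics/s10d.png',cv2.resize(a[195:245,205:255],None,fx=12,fy=12,interpolation=cv2.INTER_CUBIC))
E
```

```text
front top edge [ 536.9 -176.7   83.   534.1 -116.7   83. ] [ 535.5 -146.7   83. ] 92.69531475609479
neck edges at mouth-8mm [ 525.2 -168.9   98.   520.1 -123.1   98. ]
cap sides at mid [ 517.2 -179.   130.   510.6 -120.   130. ]
pred mouth c [414.8 265.7]
pred cap bottom, top c [390.5 237. ] [382.8 178.4]
```

View pics/s10d.png

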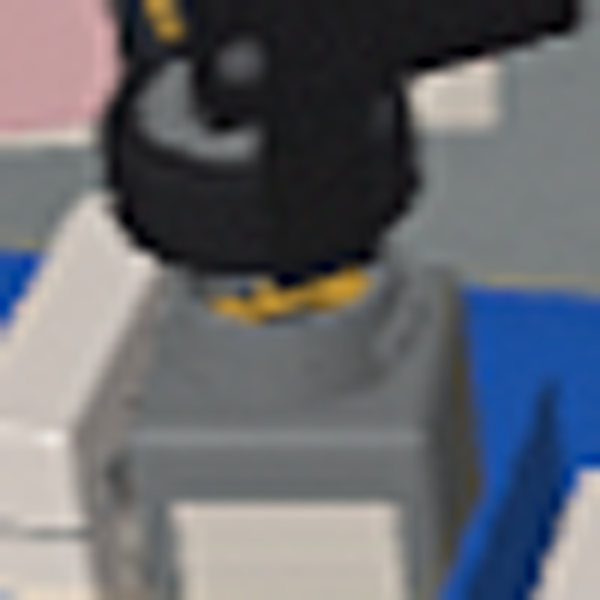

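```bash

python3 -m crank '[{"xyz":[-1.5,1.5,-1],"angular":[0.003,0.007,0],"hand":0},{"xyz":[-1,1.5,-0.5],"angular":[0,0,0],"hand":0},{"xyz":[0,0,0],"angular":[0,0,0],"hand":0}]' >/dev/null
python3 -c "from h import *;print(st())"
python3 -m crank '[{"xyz":[0,0,0],"angular":[0,0,0],"hand":0},{"xyz":[0,0,0],"angular":[0,0,0],"hand":0}]' >/dev/null
python3 - <<'E'
from h import *;print(st())
import cv2
for n in('scene','top'): cv2.imwrite(f'pics/{n}11.png',grab_frame(n))
a=cv2.imread('pics/scene11.png');cv2.imwrite('pics/s11d.png',cv2.resize(a[175:275,160:280],None,fx=6,fy=6,interpolation=cv2.INTER_CUBIC))
print(st())
E
```

```text
{'t': 20.5, 'p': array([ 504.7, -149.4,  121.5]), 'jaw': 37.45, 'ydir': array([-1.5e-03,  4.0e-04, -1.0e+00]), 'q6': -1.091, 'f': array([ 0.9,  1. , -0.2]), 'w': 60.5, 'tz': -0.03}
{'t': 20.6667, 'p': array([ 504.2, -149. ,  120.8]), 'jaw': 37.46, 'ydir': array([-0.0027,  0.001 , -1.    ]), 'q6': -1.091, 'f': array([ 0.1, -0.8,  0.3]), 'w': 60.8, 'tz': 0.01}
{'t': 20.7667, 'p': array([ 504.3, -149.1,  120.9]), 'jaw': 37.46, 'ydir': array([-2.5e-03,  9.0e-04, -1.0e+00]), 'q6': -1.091, 'f': array([ 0.3,  0. , -1.2]), 'w': 60.4, 'tz': 0.02}
```

View pics/s11d.png

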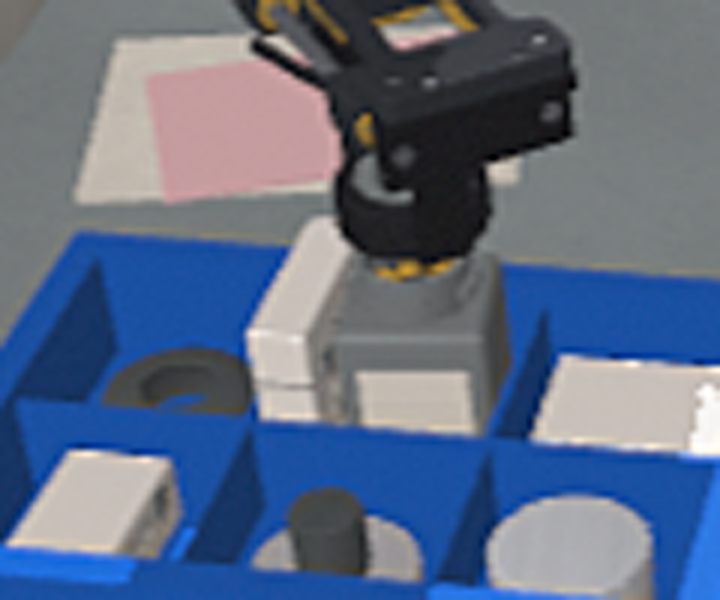

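View pics/top11.png

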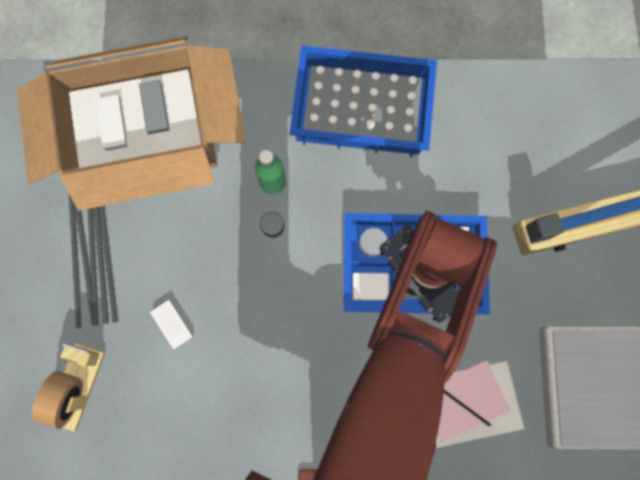

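```bash
python3 - <<'E'
from h import *
np.set_printoptions(suppress=True,precision=1)
import cv2
t=np.linspace(0,2*np.pi,73)
a=cv2.imread('pics/scene11.png'); k=12;ox,oy=205,190
im=cv2.resize(a[oy:oy+50,ox:ox+50],None,fx=k,fy=k,interpolation=cv2.INTER_CUBIC)
def ring(c,r,z,col):
    P=(proj('scene',np.c_[c[0]+r*np.cos(t),c[1]+r*np.sin(t),np.full(73,z)])-[ox,oy]+.5)*k
    cv2.polylines(im,[P.astype(int)],True,col,1)
cap=(.503,-.148)
ring(cap,.0305,.1172,(0,0,255)); ring(cap,.0305,.1392,(0,0,255)); ring((.5035,-.1482),.023,.104,(0,255,0))
cv2.imwrite('pics/s11r.png',im)
E
```

```text
(no output)
```

View pics/s11r.png

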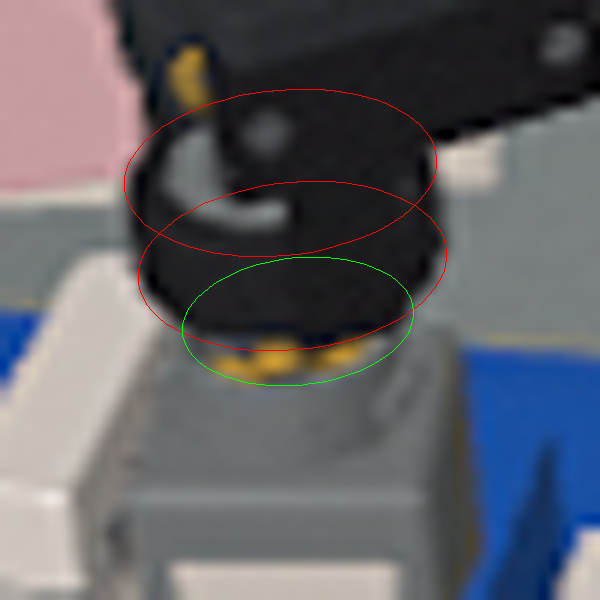

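```bash
python3 - <<'E'
from cell import workorder
from h import st
print(st()); print(workorder.finish_job()); print(st())
E
```

```text
{'t': 20.7667, 'p': array([ 504.3, -149.1,  120.9]), 'jaw': 37.46, 'ydir': array([-2.5e-03,  9.0e-04, -1.0e+00]), 'q6': -1.091, 'f': array([ 0.3,  0. , -1.2]), 'w': 60.4, 'tz': 0.02}
the job is handed in; nothing more can be done
None
the job is handed in; nothing more can be done
```

The job is handed in at about 21 s on the robot's clock. The case stands against the far (-y) divider of the empty bay with the jar beside it. The cap is unscrewed and still held level above the open mouth.

- **Unscrewing:** the gripper turned about 78° while the jar itself gave roughly 4–5°. Torque peaked near 0.6 N m and had fallen to about 0 by 71° of turn, when the threads let go.
- **Cap height:** the arm pose puts the cap rim about 13 mm above the mouth; the scene camera suggests up to 3 mm more. Both are within the 1–2 cm asked.
- **Cap centring:** the camera outlines show the cap centred over the mouth to within about 2 mm. The tool is level to about 0.15°.
- **Jar and surroundings:** the last pictures show the jar upright and seated, with its inserts visible. I saw nothing else moved, though I judged that by eye and did not measure it, and the arm hid part of the tote in the last top view.

- **Jar lifted slightly:** early in the turn, arm drift briefly took the jar's weight. It may have lifted up to 2 mm off the floor before I pressed it back down. It also slid a few millimetres in the bay.
- **Measurement disagreement:** the picture-based bay position was about 1 mm off in y from where the case touched the divider, so I used the contact.

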